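Build the honey display tower

ROBOT

A 6-joint arm with a two-finger parallel gripper is mounted at the origin on the work surface. World frame = base frame: x ahead of the robot, y to its left, z up, the work surface at z = 0. Lengths are in m, angles in rad, forces in N, time in s.
With the tool pointing down it reaches from about 0.35 to 0.875 m from the base axis. Payload 4.2 kg.
Tool frame: the origin (TCP) lies midway between the tips of the shut fingers; the grasp point (between the pads) lies 19 mm behind it; z points along the fingers, x is the direction in which the jaws open and shut, and the axes are right-handed (so a half turn about z gives the same grasp; the last joint's range is limited). The gripper opens to 87 mm and grips with 3 to 60 N. Pads are 19 mm wide; open, the fingers measure 117 mm over their backs; the gripper's body (75 mm by 190 mm) begins 51 mm behind the grasp point.
Start: joints at [1.459, 0.385, 0.008, 0, -1.194, -0.259], TCP at [0.226, 0.583, 0.223] pointing down, gripper open.
Joint ranges: [-3.14, 3.14], [-1.21, 2.06], [-1.07, 1.41], [-3.16, 2.05], [-2.99, -0.16], [-3.1, 3.1]. Speed limits (rad/s): [2.79, 2.79, 3.14, 3.14, 3.14, 3.14].

INTERFACE

Orientations are given as [roll, pitch, yaw] about the fixed x, y, z axes, in that order (R = Rz(yaw) Ry(pitch) Rx(roll)).
In Python, from cell import * gives the robot as it stands.
- The arm moves only by the shell command python3 -m pendant 'ROWS' [FORCE]. ROWS is JSON, one flat list of numbers, 7 for each row, row after row: the shift along the tool's x, y, z in cm, then the turn, a rotation vector about the tool's x, y, z in degrees, then the closure, from -1 (fully open) to 1 (shut), so that 0 is half open. A call has 1 to 8 rows; each row is the pose to reach, as a shift and turn from the pose commanded when the call began, along the tool's axes at that moment; what a row does not reach only later rows make up. A row lasts 1/12 s, in which the tool goes at most 41.7 mm and 7.16 degrees, less where a joint would pass 70% of its speed; a pose out of reach is approached as far as the arm can. A call with a gripper value outside its range is refused whole. The fingers move at their own pace and stop on an object; FORCE is the grip in N (left out, the last holds). Time passes only in rows, so rows that repeat a pose let the fingers close. It gives the time, the measured TCP pose, the force and the opening at its end, in the units of the state.
- get_obs(): the state, without advancing time (a new reading comes with each control period).
- read_camera(name): name is "scene" or "top" or "wrist"; returns the picture (420x560x3 uint8, blue, green, red); there is no depth.
- get_calibration(name): a dict with "intrinsics" (3x3 intrinsics, pixels), "k1" (the pictures are not rectified: a ray, as slopes to the right and down, at radius r is drawn at 1 + k1 r^2 times it, then the intrinsics apply), "pose" (4x4, takes a point from camera to world coordinates); the wrist camera has in their place "T_tool_cam" (4x4, takes a point from camera to tool coordinates, whose origin is the TCP and whose axes are the tool frame's). Camera axes: x right, y down, z forward; pixel columns grow to the right and rows downward; lengths in m; the calibration is good to about 2 mm. A picture is of the moment at which its call begins: read the wrist's pose just before it. get_calibration takes no time and is no camera call.
- finish_job(): hands the job in, once; it reports no verdict.
The state is a dict: "time": time; "joint_positions": joint angles; "qvel": joint speeds; "tau": joint torques, N m; "eef_pos": TCP position; "tool_rot": TCP orientation; "wrist_force": force on the tool from outside, world axes, zero at the start; "ft_torque": the same for the moment, N m; "width": opening from 0.0 (shut) to 1.0 (fully open).
Only numpy, scipy, OpenCV 4.12 (cv2) and the standard library are available. Lean on these libraries where they do the work, as an engineer would, in place of code of your own. Each camera call takes 0.05 s, during which the arm holds its last target.

TASK

Set up the shop display, one piece after another: first stand the hexagonal jar fully home in the hexagonal recess, turned so that its flats match; then stand the wide round jar centred on its lid, then the small round jar centred on top of that; last, stand the little bottle fully home in the round recess. Everything ends upright, released and at rest; set the glass down gently without dropping it, and leave the tall oil bottle, the big jar and the tray of lids where they are.

Things in the scene. Friction and masses are not known exactly. Their poses are not given: they have to be found in the camera images.
- hex_jar_centre (a point): hexagonal honey jar, amber, with a round black lid. 56 mm across flats (65 mm across corners), 70 mm tall: glass up to 54 mm, lid 52 mm in diameter from there to the flat top. The lowest 4 mm are narrower (50 mm across flats). About 0.3 kg. This point is its centre, 35 mm above its underside and 35 mm below its top; z points up the jar, x points square out of one of the six flats (the other flats follow every 60 degrees). Stands loose on the bench.
- wide_jar_centre (a point): wide round jar of creamed honey, pale yellow with a black lid, 54 mm in diameter, 52 mm tall (lid 50 mm in diameter, flat, the top 13 mm). About 0.2 kg. This point is its centre, 26 mm above its underside; z up. Stands loose on the bench.
- small_jar_centre (a point): small round jar of creamed honey, pale yellow with a black lid, 40 mm in diameter, 44 mm tall (lid 36 mm in diameter, flat, the top 12 mm). About 0.09 kg. This point is its centre, 22 mm above its underside; z up. Stands loose on the bench.
- mini_bottle_centre (a point): little round vinegar bottle, yellow-amber, 90 mm tall: body 44 mm in diameter up to 56 mm, a shoulder, then a black cap 27 mm in diameter from 72 mm to the top. About 0.14 kg. This point is its centre, 45 mm above its underside; z up. Stands loose on the bench.
- hex_recess (a point): middle of the floor of the hexagonal recess in the hexagonal light-wood display stand, which is fixed to the bench. Stand 96 mm across flats, 18 mm tall; recess 61 mm across flats, 10 mm deep, its floor 8 mm above the bench. z up, x points square to one of the recess's six sides (the others follow every 60 degrees).
- round_recess (a point): middle of the floor of the round recess in the square light-wood display stand, which is fixed to the bench. Stand 90 by 90 mm, 18 mm tall; recess 54 mm in diameter, 10 mm deep, its floor 8 mm above the bench. z up.
- oil_bottle: bystander: tall dark oil bottle with a brass cap, 58 mm in diameter, 200 mm tall, loose; origin at the centre of its underside. To be left alone.
- big_jar: bystander: big round jar of creamed honey with a black lid, 96 mm in diameter, 125 mm tall, loose; origin at the centre of its underside. To be left alone.
- lid_tray: bystander: open cardboard tray of black jar lids, 70 by 190 mm (x by y), 45 mm tall, loose; origin at the centre of its underside. To be left alone.

How it is judged:
On the way, in this order (a step that is already met when the one before it is completed fails the run):
1. the hexagonal jar stands home in the hexagonal recess, let go (horizontal distance between hex_jar_centre and hex_recess below 0.006 m and z of hex_jar_centre in the frame of hex_recess between 0.032 and 0.038 m and angle between hex_jar_centre's own z axis and vertical below 0.08 rad and contact force between the fingers and hex_jar below 0.2 N and linear speed of hex_jar below 0.02 m/s and angular speed of hex_jar below 0.2 rad/s), for 0.2 s.
2. the wide round jar stands on the hexagonal jar's lid, let go (horizontal distance between hex_jar_centre and hex_recess below 0.006 m and z of hex_jar_centre in the frame of hex_recess between 0.032 and 0.038 m and angle between each of hex_jar_centre, wide_jar_centre's own z axis and vertical below 0.08 rad and horizontal distance between wide_jar_centre and hex_jar_centre below 0.012 m and z of wide_jar_centre in the frame of hex_jar_centre between 0.057 and 0.065 m and contact force between the fingers and wide_jar below 0.2 N and linear speed of wide_jar below 0.02 m/s and angular speed of wide_jar below 0.2 rad/s), for 0.2 s.
3. the small round jar stands on the wide jar's lid, let go (horizontal distance between hex_jar_centre and hex_recess below 0.006 m and z of hex_jar_centre in the frame of hex_recess between 0.032 and 0.038 m and angle between each of hex_jar_centre, wide_jar_centre, small_jar_centre's own z axis and vertical below 0.08 rad and horizontal distance between wide_jar_centre and hex_jar_centre below 0.012 m and z of wide_jar_centre in the frame of hex_jar_centre between 0.057 and 0.065 m and horizontal distance between small_jar_centre and wide_jar_centre below 0.012 m and z of small_jar_centre in the frame of wide_jar_centre between 0.044 and 0.052 m and contact force between the fingers and small_jar below 0.2 N and linear speed of small_jar below 0.02 m/s and angular speed of small_jar below 0.2 rad/s), for 0.2 s.
4. the little bottle stands home in the round recess, let go (horizontal distance between hex_jar_centre and hex_recess below 0.006 m and z of hex_jar_centre in the frame of hex_recess between 0.032 and 0.038 m and angle between each of hex_jar_centre, wide_jar_centre, small_jar_centre, mini_bottle_centre's own z axis and vertical below 0.08 rad and horizontal distance between wide_jar_centre and hex_jar_centre below 0.012 m and z of wide_jar_centre in the frame of hex_jar_centre between 0.057 and 0.065 m and horizontal distance between small_jar_centre and wide_jar_centre below 0.012 m and z of small_jar_centre in the frame of wide_jar_centre between 0.044 and 0.052 m and horizontal distance between mini_bottle_centre and round_recess below 0.008 m and z of mini_bottle_centre in the frame of round_recess between 0.042 and 0.048 m and contact force between the fingers and mini_bottle below 0.2 N and linear speed of mini_bottle below 0.02 m/s and angular speed of mini_bottle below 0.2 rad/s), for 0.2 s.
At the end, for the whole second after the job is handed in: Hexagonal jar on the floor of its recess (6 mm sideways, 3 mm in height), wide jar on its lid and small jar on that lid (each centred within 12 mm, 4 mm in height), bottle on the floor of the round recess (8 mm, 3 mm); all upright within 0.08 rad, released, at rest (all of step 4 and linear speed of each of hex_jar, wide_jar, small_jar below 0.02 m/s and angular speed of each of hex_jar, wide_jar, small_jar below 0.2 rad/s and contact force between the fingers and hex_jar below 0.2 N and contact force between the fingers and wide_jar below 0.2 N and contact force between the fingers and small_jar below 0.2 N); the robot touches nothing.
It fails at once if a bystander (tall oil bottle, big jar or tray of lids) pushed more than 20 mm from its place or tipped (distance of any of oil_bottle, big_jar, lid_tray from where it was at the start of the episode above 0.02 m or angle between any of oil_bottle, big_jar, lid_tray's own z axis and vertical above 0.3 rad).
It fails at once if a jar or the bottle dropped (moving faster than 0.5 m/s with no finger on it, a fall of about 13 mm) ((linear speed of hex_jar above 0.5 m/s and contact force between the fingers and hex_jar below 0.05 N) or (linear speed of wide_jar above 0.5 m/s and contact force between the fingers and wide_jar below 0.05 N) or (linear speed of small_jar above 0.5 m/s and contact force between the fingers and small_jar below 0.05 N) or (linear speed of mini_bottle above 0.5 m/s and contact force between the fingers and mini_bottle below 0.05 N)).
It also fails if it takes over 120 s, if anything falls off the work surface, if the arm or the gripper's body presses on something with over 40 N, if the wrist force passes 120 N, or if a joint passes its speed limit or range.

## Working session

There is one attempt and no reset: what is moved stays moved. The work goes in short steps, Python scripts to look and compute and a shell command to move; the robot and the scene stay as the last step left them, time stands still between calls to the robot, and variables do not carry over. Pictures are saved under pics/ and viewed, and the job is handed in when it is done.

```bash
ls; mkdir -p pics
python3 - <<'E'
from cell import *
import cv2
o=get_obs();print({k:(o[k]) for k in ('time','eef_pos','tool_rot','width')})
for n in ('scene','top'):
    cv2.imwrite(f'pics/{n}0.png',read_camera(n))
    c=get_calibration(n);print(n,c)
cv2.imwrite('pics/wrist0.png',read_camera('wrist'));print(get_calibration('wrist'))
E
```

```text
pics
{'time': 0.0, 'eef_pos': array([0.22626549, 0.5819834 , 0.2214722 ]), 'tool_rot': array([-3.14149646e+00, -2.11798997e-03, -1.94179950e+00]), 'width': 1.006500636082677}
scene {'intrinsics': array([[445.76269347,   0.        , 275.66600959],
       [  0.        , 445.76269347, 194.93598554],
       [  0.        ,   0.        ,   1.        ]]), 'k1': -0.007357029787966832, 'pose': array([[ 0.39932727,  0.61827318, -0.67696086,  1.24453788],
       [ 0.91675096, -0.26101052,  0.30239245, -0.28317348],
       [ 0.01026723, -0.74135807, -0.67103115,  0.67939155],
       [ 0.        ,  0.        ,  0.        ,  1.        ]])}
top {'intrinsics': array([[383.19873516,   0.        , 274.89464749],
       [  0.        , 383.19873516, 203.46806389],
       [  0.        ,   0.        ,   1.        ]]), 'k1': -0.059048716513016214, 'pose': array([[-0.00736552, -0.99744738,  0.07102439,  0.56590495],
       [-0.99953067,  0.00523162, -0.03018391,  0.01133568],
       [ 0.02973529, -0.07121338, -0.99701779,  0.88670961],
       [ 0.        ,  0.        ,  0.        ,  1.        ]])}
{'intrinsics': array([[302.64082823,   0.        , 284.51698561],
       [  0.        , 302.64082823, 211.72357288],
       [  0.        ,   0.        ,   1.        ]]), 'k1': -0.01436231132561091, 'T_tool_cam': array([[ 9.99998347e-01, -4.94902503e-04, -1.74985834e-03,
        -3.05340344e-04],
       [ 9.27094912e-04,  9.66558578e-01,  2.56444256e-01,
        -6.79807341e-02],
       [ 1.56442568e-03, -2.56445454e-01,  9.66557438e-01,
        -1.62005512e-01],
       [ 0.00000000e+00,  0.00000000e+00,  0.00000000e+00,
         1.00000000e+00]])}
```

View pics/top0.png

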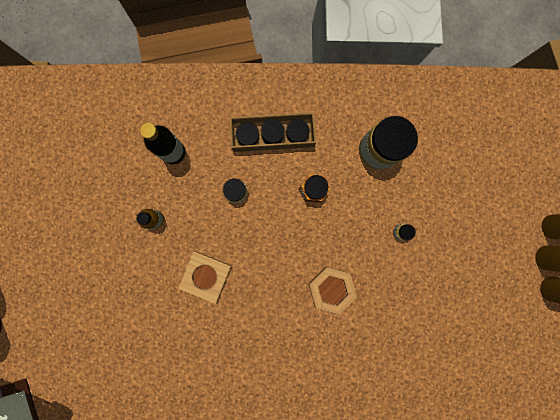

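View pics/scene0.png

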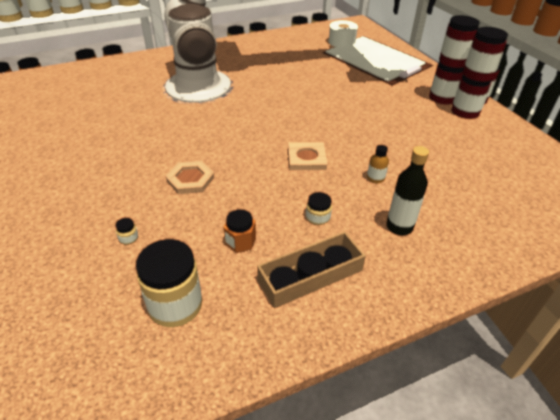

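View pics/wrist0.png

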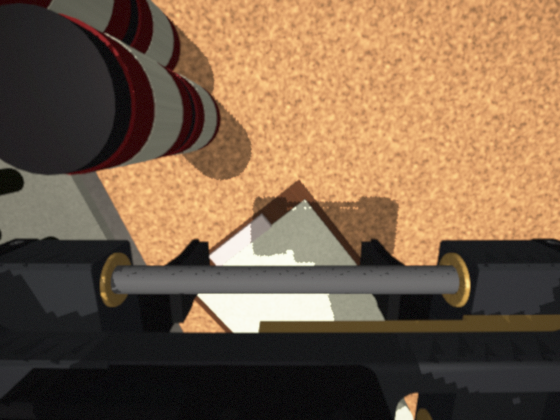

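```bash
cat > h.py <<'E'
from cell import *
import cv2, numpy as np
from scipy.spatial.transform import Rotation as Rot
def tcp():
    o=get_obs();T=np.eye(4);T[:3,:3]=Rot.from_euler('xyz',o['tool_rot']).as_matrix();T[:3,3]=o['eef_pos'];return T
def campose(n,T=None):
    c=get_calibration(n)
    return c['pose'] if n!='wrist' else (tcp() if T is None else T)@c['T_tool_cam']
def ray(n,uv,P=None):
    c=get_calibration(n);P=campose(n) if P is None else P
    uv=np.atleast_2d(np.asarray(uv,float)).reshape(-1,1,2)
    s=cv2.undistortPoints(uv,c['intrinsics'],np.array([c['k1'],0,0,0,0.])).reshape(-1,2)
    d=np.c_[s,np.ones(len(s))]@P[:3,:3].T
    return P[:3,3],d
def plane(n,uv,z,P=None):
    o,d=ray(n,uv,P);return o+d*((z-o[2])/d[:,2])[:,None]
def project(n,X,P=None):
    c=get_calibration(n);P=campose(n) if P is None else P
    X=np.atleast_2d(X);p=(X-P[:3,3])@P[:3,:3];s=p[:,:2]/p[:,2:]
    r2=(s**2).sum(1,keepdims=True);s=s*(1+c['k1']*r2)
    K=c['intrinsics'];return s@K[:2,:2].T+K[:2,2]
def crop(im,c,w,name,k=6):
    x,y=int(c[0]),int(c[1]);a=im[max(0,y-w):y+w,max(0,x-w):x+w]
    cv2.imwrite(name,cv2.resize(a,None,fx=k,fy=k,interpolation=cv2.INTER_CUBIC))
E
python3 - <<'E'
from h import *
im=cv2.imread('pics/top0.png')
a=[(316,188),(235,191),(405,233),(150,219),(205,277),(333,290)]
t=[cv2.resize(im[y-32:y+32,x-32:x+32],None,fx=4,fy=4,interpolation=cv2.INTER_CUBIC) for x,y in a]
cv2.imwrite('pics/mont.png',np.vstack([np.hstack(t[:3]),np.hstack(t[3:])]))
for x,y in a: print(plane('top',(x,y),0.03).round(3))
E
```

```text
[[ 0.661 -0.108  0.03 ]]
[[0.655 0.075 0.03 ]]
[[ 0.558 -0.309  0.03 ]]
[[0.594 0.264 0.03 ]]
[[0.465 0.141 0.03 ]]
[[ 0.433 -0.143  0.03 ]]
```

View pics/mont.png

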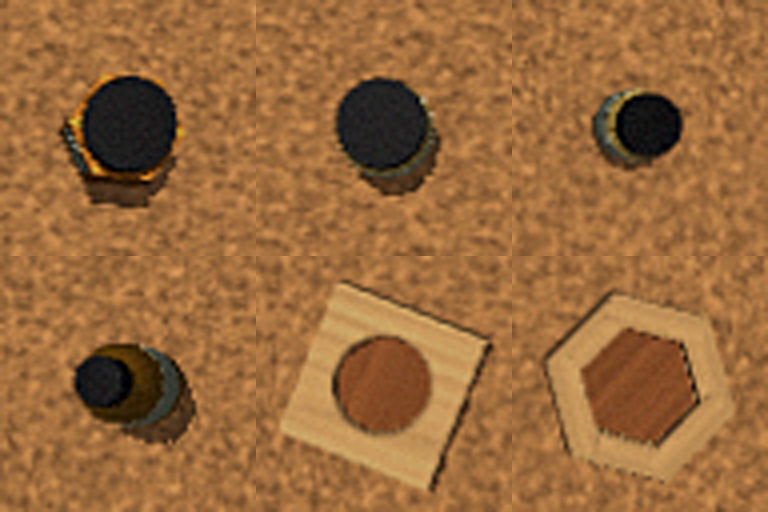

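The montage shows the lids at about (316,187), (235,190), (406,233) and the cap at (145,219). The two wood stands are sharp, so I'll segment them all.

```bash
cat >> h.py <<'E'
def blob(mask,near):
    n,l,s,c=cv2.connectedComponentsWithStats(mask.astype(np.uint8))
    i=min(range(1,n),key=lambda k:np.hypot(*(c[k]-near))+(1e3 if s[k,4]<40 else 0));return (l==i).astype(np.uint8),c[i],s[i,4]
E
python3 - <<'E'
from h import *
for n,pts in (('top',dict(hex=(316,188,.07),wide=(235,190,.052),small=(406,233,.044),mini=(145,219,.09))),('scene',dict(hex=(240,221,.07),wide=(319,201,.052),small=(125,226,.044),mini=(381,151,.09)))):
    im=cv2.imread(f'pics/{n}0.png');g=im.max(2)
    for k,(u,v,z) in pts.items():
        m,c,a=blob(g<55,(u,v))
        ct=max(cv2.findContours(m,0,cv2.CHAIN_APPROX_NONE)[0],key=cv2.contourArea).reshape(-1,2)
        w=plane(n,ct,z)[:,:2]
        (x,y),r=cv2.minEnclosingCircle(w.astype(np.float32))
        print(n,k,c.round(1),a,plane(n,c,z)[0,:2].round(4),'enc',round(x,4),round(y,4),round(2*r,4))
im=cv2.imread('pics/top0.png')
hsv=cv2.cvtColor(im,cv2.COLOR_BGR2HSV)
for p in ((190,262),(205,277),(333,270),(333,290),(250,300)): print(p,im[p[1],p[0]],hsv[p[1],p[0]])
E
```

```text
top hex [316.  186.9] 448 [ 0.6595 -0.1021] enc 0.659 -0.1024 0.0533
top wide [234.1 189.7] 403 [0.6561 0.0751] enc 0.6561 0.0754 0.0502
top small [406.5 232. ] 204 [ 0.5606 -0.3078] enc 0.5616 -0.3078 0.0382
top mini [146.7 219.3] 237 [0.5911 0.2532] enc 0.5932 0.2519 0.0459
scene hex [238.9 220.8] 430 [ 0.67   -0.1028] enc 0.6697 -0.102 0.0563
scene wide [319.  201.4] 296 [0.6646 0.0743] enc 0.6638 0.0737 0.0519
scene small [124.5 225. ] 171 [ 0.5687 -0.3064] enc 0.5684 -0.3064 0.0367
scene mini [380.9 150.7] 86 [0.6066 0.2565] enc 0.605 0.2553 0.0391
(190, 262) [107 172 208] [ 19 124 208]
(205, 277) [ 37  72 132] [ 11 184 132]
(333, 270) [ 88 146 194] [ 16 139 194]
(333, 290) [ 30  66 122] [ 12 192 122]
(250, 300) [ 58 101 146] [ 15 154 146]
```

Run:
```python
from h import *
im=cv2.imread('pics/top0.png')
b=cv2.GaussianBlur(im,(3,3),0).astype(int)
m=(b.min(2)>72)&(b[...,2]>150)
for near,z in (((205,277),.018),((333,290),.018)):
    mm=np.zeros(m.shape,bool);x,y=near;mm[y-32:y+32,x-32:x+32]=m[y-32:y+32,x-32:x+32]
    mk,c,a=blob(mm,near)
    cs=cv2.findContours(mk,cv2.RETR_CCOMP,cv2.CHAIN_APPROX_NONE)[0]
    cs=sorted(cs,key=cv2.contourArea)[::-1][:2]
    for q in cs:
        w=plane('top',q.reshape(-1,2),z)[:,:2]
        w32=(w*1000).astype(np.float32).reshape(-1,1,2)
        M=cv2.moments(w32);cen=(M['m10']/M['m00'],M['m01']/M['m00'])
        ap=cv2.approxPolyDP(w32,8,True).reshape(-1,2)
        e=np.roll(ap,-1,0)-ap
        print(near,'centroid',np.round(cen,1),'area',round(M['m00']),'rect',cv2.minAreaRect(w32),'circ',cv2.minEnclosingCircle(w32))
        print('  edges len/ang',[(round(float(np.hypot(*i))),round(float(np.degrees(np.arctan2(i[1],i[0]))),1)) for i in e])
    vis=im.copy();cv2.drawContours(vis,cs,-1,(0,0,255),1);crop(vis,near,32,f'pics/st{near[0]}.png',8)
a=cv2.imread('pics/st205.png');b=cv2.imread('pics/st333.png');cv2.imwrite('pics/st.png',cv2.resize(np.hstack([a,b]),(800,400)))
```

```text
(205, 277) centroid [463.4 146.1] area 7775 rect ((462.03167724609375, 147.0258331298828), (92.20063781738281, 94.69047546386719), 69.22852325439453) circ ((461.43438720703125, 146.80899047851562), 63.31060791015625)
  edges len/ang [(92, 160.3), (87, -108.2), (88, -20.9), (89, 69.0)]
(205, 277) centroid [463.8 145.1] area 2742 rect ((464.6090087890625, 145.15765380859375), (58.223026275634766, 60.172176361083984), 89.9925308227539) circ ((464.02813720703125, 144.90301513671875), 30.77219581604004)
  edges len/ang [(39, -125.6), (22, 174.2), (24, 130.8), (22, 83.9), (26, 38.0), (27, -14.0), (23, -61.3)]
(333, 290) centroid [ 430.4 -144.8] area 7473 rect ((430.19384765625, -144.79238891601562), (105.75260162353516, 95.23052215576172), 14.562016487121582) circ ((430.68280029296875, -144.27235412597656), 53.596710205078125)
  edges len/ang [(51, 133.9), (53, -165.9), (56, -104.9), (48, -46.5), (48, 10.0), (61, 69.7)]
(333, 290) centroid [ 430.6 -144.4] area 3645 rect ((430.1826477050781, -144.8228759765625), (65.53433990478516, 71.84143829345703), 43.845855712890625) circ ((431.2237548828125, -144.82162475585938), 37.50738525390625)
  edges len/ang [(37, -112.3), (31, -163.5), (40, 135.9), (33, 77.1), (40, 18.9), (40, -48.5)]
```

View pics/st.png

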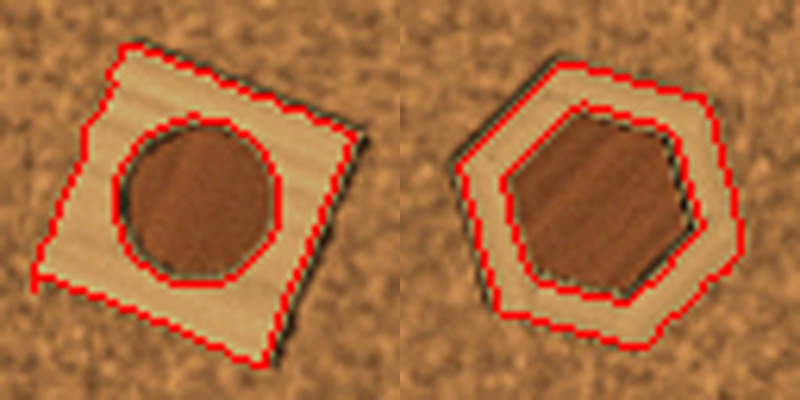

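```bash
cat >> h.py <<'E'
def rel(p,yaw=None):
    "shift (cm, tool axes) and turn (deg rotvec) to reach TCP p with tool down and yaw (deg)"
    T=tcp();d=T[:3,:3].T@(np.asarray(p)-T[:3,3])*100
    y0=np.degrees(np.arctan2(T[1,0],T[0,0])); y=y0 if yaw is None else yaw
    R=Rot.from_euler('xyz',[180,0,y],degrees=True).as_matrix()
    r=np.degrees(Rot.from_matrix(T[:3,:3].T@R).as_rotvec())
    print('tcp',T[:3,3].round(4),'yaw',round(y0,2),'-> shift',d.round(2),'turn',r.round(2),'W',round(float(get_obs()['width']),3));return d,r
E
python3 -c "
from h import *
rel((.45,.25,.26),-150);rel((.659,-.102,.26),164);print(get_obs()['joint_positions'])
for n,p,z in (('oil',(150,130),.2),('oilbase',(177,160),0),('big',(395,138),.125),('tray',(273,133),.045)):print(n,plane('top',p,z))"
```

```text
tcp [0.2263 0.5821 0.2217] yaw -111.25 -> shift [ 22.85 -32.89  -3.79] turn [-0.04 -0.09 38.75] W 1.0
tcp [0.2263 0.5821 0.2217] yaw -111.25 -> shift [ 48.08 -65.13  -3.74] turn [-7.000e-02 -7.000e-02  8.475e+01] W 1.0
[ 1.45864172e+00  3.85359157e-01  6.96026089e-03 -3.84131567e-04
 -1.19400390e+00 -2.58562698e-01]
oil [[0.75008605 0.21699874 0.2       ]]
oilbase [[0.73193106 0.21221701 0.        ]]
big [[ 0.75366056 -0.25947971  0.125     ]]
tray [[ 0.78389694 -0.01107129  0.045     ]]
```

```bash
python3 -m pendant '[5,-7,-2,0,0,6,-1, 10,-14,-4,0,0,12,-1, 15,-21,-4,0,0,19,-1, 20,-28,-4,0,0,26,-1, 22.9,-32.9,-4,0,0,33,-1, 22.9,-32.9,-4,0,0,39,-1, 22.9,-32.9,-4,0,0,39,-1, 22.9,-32.9,-4,0,0,39,-1]'; python3 -c "
from h import *
rel((.60,.0,.26),164)"
```

```text
time: 0.82
eef_pos: [0.4109, 0.306, 0.2588]
tool_rot: [3.141, -0.0, -2.622]
wrist_force: [1.3, 0.6, 0.4]
width: 1.001
tcp [0.4109 0.306  0.2588] yaw -150.23 -> shift [ -1.23 -35.95  -0.13] turn [ 1.000e-02 -0.000e+00  4.577e+01] W 1.001
```

```bash
python3 -m pendant '[-1.2,-36,0,0,0,46,-1,-1.2,-36,0,0,0,46,-1,-1.2,-36,0,0,0,46,-1,-1.2,-36,0,0,0,46,-1,-1.2,-36,0,0,0,46,-1,-1.2,-36,0,0,0,46,-1,-1.2,-36,0,0,0,46,-1,-1.2,-36,0,0,0,46,-1]'; python3 -c "
from h import *
rel((.655,-.102,.25),164)"
```

```text
time: 1.48
eef_pos: [0.5858, 0.0222, 0.2584]
tool_rot: [-3.142, -0.0, 2.856]
wrist_force: [0.8, 0.6, 1.3]
width: 1.002
tcp [0.5858 0.0222 0.2584] yaw 163.64 -> shift [-10.14  -9.97   0.84] turn [-0.   -0.03 -0.36] W 1.002
```

```bash
python3 -m pendant '[0,0,0,0,0,0,-1,0,0,0,0,0,0,-1]'; python3 -c "
from h import *
rel((.655,-.102,.25),164)"
```

```text
time: 1.65
eef_pos: [0.5857, 0.022, 0.2575]
tool_rot: [-3.141, -0.002, 2.854]
wrist_force: [-0.5, 0.7, -1.2]
width: 0.999
tcp [0.5857 0.022  0.2575] yaw 163.51 -> shift [-10.16  -9.92   0.74] turn [-0.05 -0.1  -0.49] W 0.999
```

```bash
python3 -m pendant '[-2.5,-2.5,0,0,0,0,-1,-5,-5,0,0,0,0,-1,-7.5,-7.5,0,0,0,0,-1,-10.2,-9.9,0.7,0,0,-0.5,-1,-10.2,-9.9,0.7,0,0,-0.5,-1,-10.2,-9.9,0.7,0,0,-0.5,-1,-10.2,-9.9,0.7,0,0,-0.5,-1]'; python3 -c "
from h import *
T=tcp();im=read_camera('wrist');cv2.imwrite('pics/w1.png',im);np.save('pics/w1.npy',T);print(T.round(4))"
```

```text
time: 2.23
eef_pos: [0.6552, -0.0983, 0.2513]
tool_rot: [-3.142, -0.001, 2.868]
wrist_force: [0.2, -0.2, -0.3]
width: 1.0
[[-9.627e-01  2.704e-01 -9.000e-04  6.552e-01]
 [ 2.704e-01  9.627e-01  2.000e-04 -9.830e-02]
 [ 9.000e-04 -0.000e+00 -1.000e+00  2.513e-01]
 [ 0.000e+00  0.000e+00  0.000e+00  1.000e+00]]
```

View pics/w1.png

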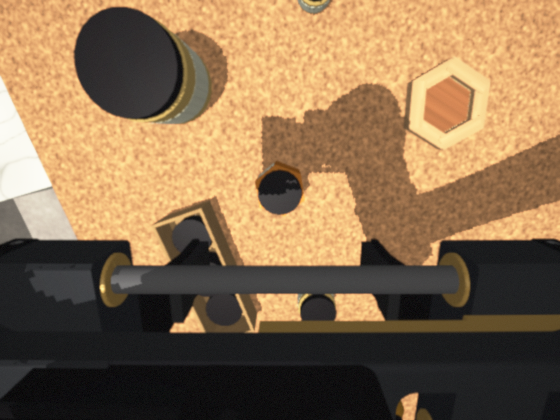

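```bash
python3 -c "
from h import *
im=cv2.imread('pics/w1.png');crop(im,(280,188),38,'pics/w1c.png',8)
im=cv2.imread('pics/top0.png');crop(im,(316,188),24,'pics/t1c.png',12)
a=cv2.imread('pics/w1c.png');b=cv2.imread('pics/t1c.png');cv2.imwrite('pics/x1.png',cv2.resize(np.hstack([cv2.convertScaleAbs(a[:576,:576],alpha=1.6),cv2.convertScaleAbs(b,alpha=1.6)]),(800,400)))"
```

```text
(no output)
```

View pics/x1.png

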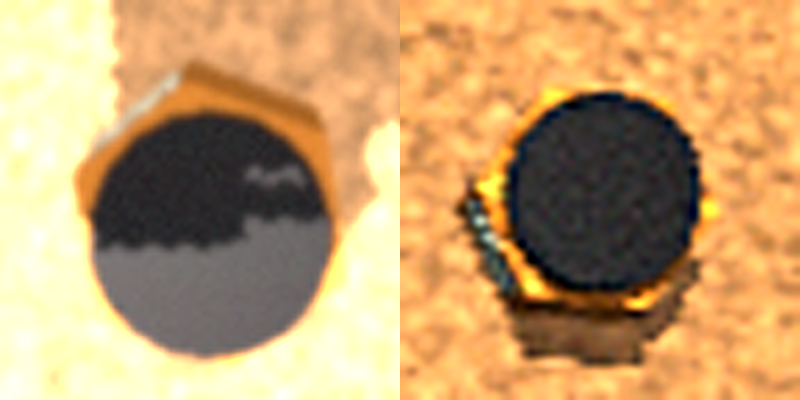

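Run:
```python
from h import *
T=np.load('pics/w1.npy');P=campose('wrist',T)
f=lambda p:(242+p[0]/5.556-.4,150+p[1]/5.556-.4)
def ang(n,a,b,z,P=None):
    A,B=plane(n,[a,b],z,P)[:,:2];d=B-A;print(n,z,A.round(4),B.round(4),round(np.hypot(*d)*1e3,1),round(np.degrees(np.arctan2(d[1],d[0]))%60,1))
ang('wrist',f((192,63)),f((322,106)),.004,P)
ang('wrist',f((185,78)),f((320,125)),.054,P)
ang('wrist',f((90,150)),f((182,70)),.004,P)
ang('wrist',f((95,157)),f((183,80)),.054,P)
g=lambda p:(292+(p[0]-400)/8.33-.4,164+p[1]/8.33-.4)
ang('top',g((475,190)),g((522,290)),.054)
ang('top',g((525,293)),g((640,305)),.054)
# lid centre from wrist at z=.07
im=cv2.imread('pics/w1.png');hs=cv2.cvtColor(im,cv2.COLOR_BGR2HSV)
m=((hs[...,1]<90)&(hs[...,2]<110));m[:150]=0;m[225:]=0;m[:,:250]=0;m[:,310:]=0
b,c,a=blob(m,(280,190));ct=max(cv2.findContours(b,0,cv2.CHAIN_APPROX_NONE)[0],key=cv2.contourArea)
print(c,a);w=plane('wrist',ct.reshape(-1,2),.07,P)[:,:2];print(cv2.minEnclosingCircle((w*1e3).astype(np.float32)),cv2.fitEllipse((w*1e3).astype(np.float32)))
```

```text
wrist 0.004 [ 0.6556 -0.1303] [ 0.6281 -0.1118] 33.2 26.1
wrist 0.054 [ 0.6554 -0.1319] [ 0.6304 -0.1145] 30.5 25.1
wrist 0.004 [ 0.6855 -0.1169] [ 0.6584 -0.1294] 29.8 24.8
wrist 0.054 [ 0.6787 -0.121 ] [ 0.6559 -0.1316] 25.1 25.0
top 0.054 [ 0.6624 -0.0705] [ 0.636  -0.0826] 29.1 24.5
top 0.054 [ 0.6352 -0.0834] [ 0.6318 -0.1137] 30.5 23.8
[279.38494318 192.27059659] 1408
((658.7033081054688, -100.0665512084961), 25.01883888244629) ((658.7931518554688, -99.99895477294922), (47.55784606933594, 49.0432014465332), 163.01759338378906)
```

```bash
cat >> h.py <<'E'
def hexstand(im,n,near,P,w=50,z=.018,thr=(72,150)):
    b=cv2.GaussianBlur(im,(3,3),0).astype(int)
    m=(b.min(2)>thr[0])&(b[...,2]>thr[1])
    mm=np.zeros(m.shape,bool);x,y=near;mm[y-w:y+w,x-w:x+w]=m[y-w:y+w,x-w:x+w]
    mm=cv2.morphologyEx(mm.astype(np.uint8),cv2.MORPH_OPEN,np.ones((3,3)))
    k=cv2.connectedComponentsWithStats(mm);i=1+np.argmax(k[2][1:,4]);mk=(k[1]==i).astype(np.uint8)
    cs=sorted(cv2.findContours(mk,cv2.RETR_CCOMP,cv2.CHAIN_APPROX_NONE)[0],key=cv2.contourArea)[::-1][:2]
    for q in cs:
        wd=(plane(n,q.reshape(-1,2),z,P)[:,:2]*1e3).astype(np.float32).reshape(-1,1,2)
        M=cv2.moments(wd);ap=cv2.approxPolyDP(wd,7,True).reshape(-1,2);e=np.roll(ap,-1,0)-ap
        print('cen',(round(M['m10']/M['m00'],1),round(M['m01']/M['m00'],1)),'area',round(M['m00']),'circ',np.round(cv2.minEnclosingCircle(wd)[0],1),[(round(float(np.hypot(*i))),round(float(np.degrees(np.arctan2(i[1],i[0])))%60,1)) for i in e])
    return cs
E
python3 - <<'E'
from h import *
T=np.load('pics/w1.npy');P=campose('wrist',T);im=cv2.imread('pics/w1.png')
cs=hexstand(im,'wrist',(447,104),P,48,thr=(105,190))
v=im.copy();cv2.drawContours(v,cs,-1,(0,0,255),1);crop(v,(447,104),50,'pics/w1s.png',5)
rel((.659,-.101,.15),175)
E
```

```text
cen (425.3, -141.7) area 11777 circ [ 429.4 -139.5] [(68, 21.7), (47, 9.2), (9, 4.2), (59, 17.8), (48, 11.4), (71, 44.5), (114, 24.0), (115, 44.7)]
cen (428.9, -140.5) area 3171 circ [ 428.6 -140.6] [(37, 12.7), (33, 14.4), (34, 14.5), (39, 10.0), (29, 13.5), (35, 16.1)]
tcp [ 0.6552 -0.098   0.2519] yaw 164.35 -> shift [-0.45 -0.19 10.19] turn [ 1.000e-02 -0.000e+00 -1.065e+01] W 0.999
```

View pics/w1s.png

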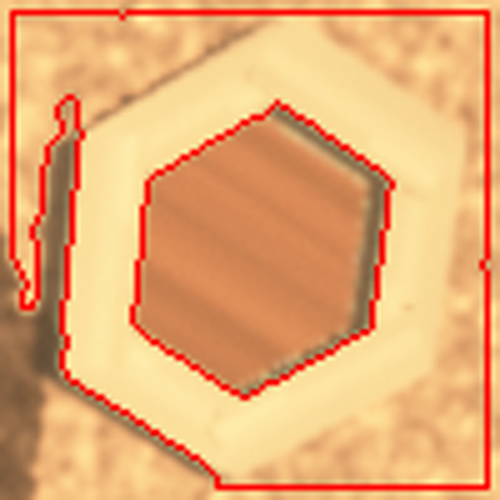

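```bash
python3 -m pendant '[-0.45,-0.2,3,0,0,-6,-1,-0.45,-0.2,6,0,0,-10.7,-1,-0.45,-0.2,10,0,0,-10.7,-1,-0.45,-0.2,13,0,0,-10.7,-1,-0.45,-0.2,13,0,0,-10.7,-1,-0.45,-0.2,13,0,0,-10.7,-1]'; python3 -c "
from h import *
T=tcp();im=read_camera('wrist');cv2.imwrite('pics/w2.png',im);np.save('pics/w2.npy',T);rel((.659,-.101,.018),175)"
```

```text
time: 2.78
eef_pos: [0.6586, -0.1013, 0.1214]
tool_rot: [-3.141, -0.002, 3.056]
wrist_force: [-0.2, 0.0, 1.5]
width: 1.001
tcp [ 0.6604 -0.1016  0.1238] yaw 175.09 -> shift [ 0.18  0.06 10.58] turn [-0.04  0.16  0.09] W 0.997
```

View pics/w2.png

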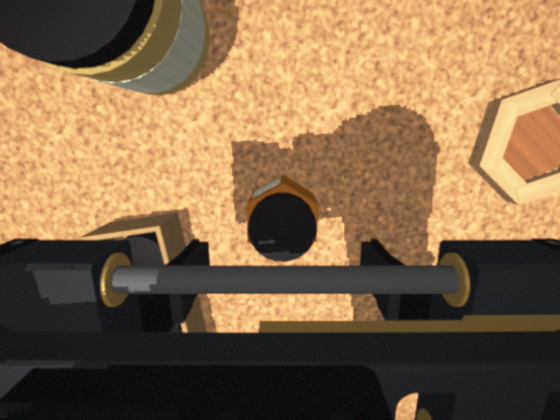

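```bash
python3 -c "
from h import *
T=np.load('pics/w2.npy');P=campose('wrist',T);print(plane('wrist',(283,226),.07,P), project('wrist',[T[0,3],T[1,3],.07],P))"
python3 -m pendant '[0.05,0,3,0,0,0,-1,0.05,0,6,0,0,0,-1,0.05,0,9,0,0,0,-1,0.05,0,10.4,0,0,0,-1,0.05,0,10.4,0,0,0,-1]'
```

```text
[[ 0.65801036 -0.10249946  0.07      ]] [[282.2809269  227.55787561]]
time: 3.25
eef_pos: [0.6585, -0.102, 0.017]
tool_rot: [-3.141, -0.002, 3.054]
wrist_force: [-1.2, -0.3, -0.0]
width: 1.0
```

```bash
python3 -m pendant '[0,0,0,0,0,0,0.1,0,0,0,0,0,0,0.3,0,0,0,0,0,0,0.6,0,0,0,0,0,0,1,0,0,0,0,0,0,1,0,0,0,0,0,0,1]' 25;python3 -m pendant '[0,0,-1,0,0,0,1,0,0,-2.5,0,0,0,1,0,0,-5,0,0,0,1,0,0,-8,0,0,0,1,0,0,-11,0,0,0,1,0,0,-14,0,0,0,1,0,0,-14,0,0,0,1]'; python3 -c "
from h import *
rel((.4305,-.1445,.157),164.1)"
```

```text
time: 3.75
eef_pos: [0.6599, -0.1024, 0.0189]
tool_rot: [3.141, 0.003, 3.054]
wrist_force: [-0.9, 0.9, 3.4]
width: 0.641
time: 4.33
eef_pos: [0.6624, -0.103, 0.1656]
tool_rot: [-3.141, 0.013, 3.055]
wrist_force: [1.3, 0.3, -1.4]
width: 0.642
tcp [ 0.6624 -0.103   0.1656] yaw 175.02 -> shift [22.75 -6.14  0.57] turn [ 0.05  0.74 10.92] W 0.642
```

```bash
python3 -m pendant '[3,-0.8,0,0,0,2,1,6.5,-1.8,0,0,0,4,1,10,-2.7,0,0,0,6,1,13.5,-3.7,0,0,0,8,1,17,-4.6,0,0,0,10,1,20,-5.4,0,0,0,11,1,22,-6,0,0,0,11,1,22.7,-6.1,0,0,0,11,1]';python3 -m pendant '[0,0,0,0,0,0,1,0,0,0,0,0,0,1,0,0,0,0,0,0,1]'; python3 -c "
from h import *
T=tcp();im=read_camera('wrist');cv2.imwrite('pics/w3.png',im);np.save('pics/w3.npy',T);rel((.4305,-.1445,.157),164.1);cv2.imwrite('pics/top3.png',read_camera('top'))"
```

```text
time: 5.0
eef_pos: [0.4226, -0.1436, 0.157]
tool_rot: [-3.141, -0.004, 2.86]
wrist_force: [0.2, -0.2, -3.8]
width: 0.642
time: 5.25
eef_pos: [0.4288, -0.1431, 0.1578]
tool_rot: [3.141, 0.001, 2.862]
wrist_force: [0.3, 0.2, -2.5]
width: 0.644
tcp [ 0.4288 -0.1431  0.1576] yaw 163.98 -> shift [-0.2  -0.09  0.06] turn [ 0.    0.04 -0.12] W 0.641
```

View pics/w3.png

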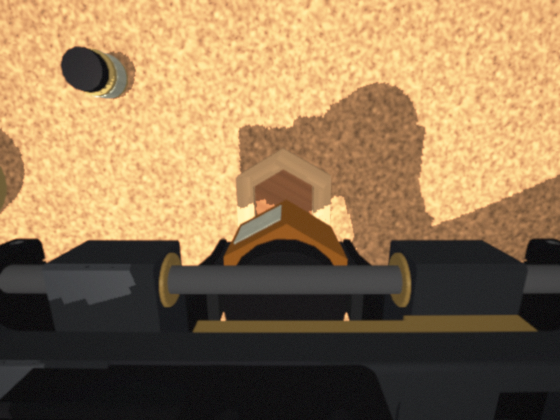

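View pics/top3.png

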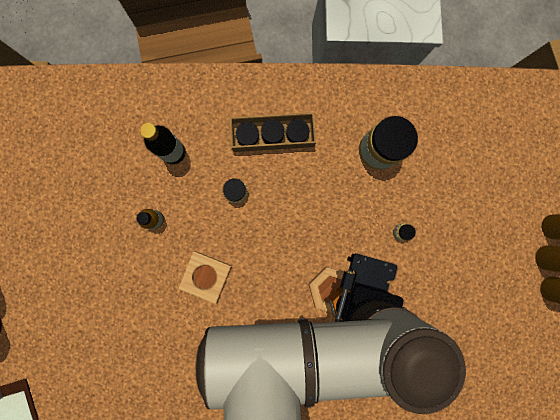

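Run:
```python
from h import *
T=np.load('pics/w3.npy');P=campose('wrist',T);iT=np.linalg.inv(T)
im=cv2.imread('pics/w3.png');crop(im,(284,195),60,'pics/w3c.png',5)
def tl(p,z): 
    X=plane('wrist',p,z,P)[0];return (iT@np.r_[X,1])[:3].round(4),X.round(4)
for p in ((283,149),(237,182),(331,182)): print(tl(p,.018))
print('shoulder corner',tl((287,203),.1576-.018+.054))
```

```text
(array([ 0.0004, -0.0524,  0.1398]), array([ 0.4142, -0.1934,  0.018 ]))
(array([-0.046 , -0.0199,  0.1399]), array([ 0.4677, -0.1749,  0.018 ]))
(array([ 0.0486, -0.0198,  0.1398]), array([ 0.3769, -0.1488,  0.018 ]))
shoulder corner (array([ 0.0027, -0.0395, -0.0358]), array([ 0.4153, -0.1803,  0.1936]))
```

View pics/w3c.png

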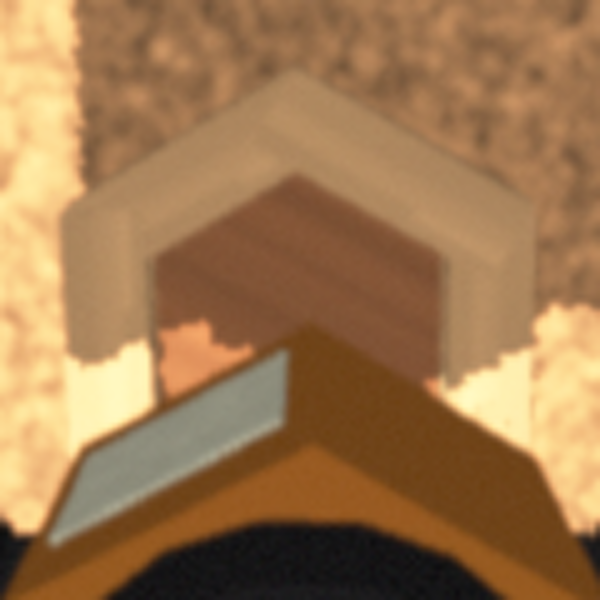

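Run:
```python
from h import *
T=np.load('pics/w3.npy');P=campose('wrist',T);iT=np.linalg.inv(T)
def tl(n,p,z):
    p=(224+p[0]/5-.4,135+p[1]/5-.4)
    X=plane('wrist',p,z,P)[0];print(n,((iT@np.r_[X,1])[:3]*1e3).round(1),X.round(4))
tl('stand top',(294,70),.018);tl('L',(65,210),.018);tl('R',(532,205),.018)
tl('rec top',(296,174),.018);tl('rec R wall',(442,300),.018);tl('rec L wall',(155,300),.018)
tl('jar low',(308,325),.1436);tl('jar shoulder',(312,443),.1936)
```

```text
stand top [ -0.2 -52.8 139.8] [ 0.4147 -0.1939  0.018 ]
L [-46.2 -25.3 139.9] [ 0.4664 -0.1802  0.018 ]
R [ 47.3 -26.2 139.8] [ 0.3763 -0.1553  0.018 ]
rec top [ 1.000e-01 -3.250e+01  1.398e+02] [ 0.4199 -0.1743  0.018 ]
rec R wall [ 29.7  -6.9 139.8] [ 0.3985 -0.1415  0.018 ]
rec L wall [-28.6  -6.9 139.9] [ 0.4546 -0.1577  0.018 ]
jar low [  2.1 -29.8  14.2] [ 0.4186 -0.1712  0.1436]
jar shoulder [  2.3 -30.4 -35.8] [ 0.4182 -0.1717  0.1936]
```

```bash
python3 -m pendant '[-0.15,-0.04,2,0,0,0,1,-0.15,-0.04,4.5,0,0,0,1,-0.15,-0.04,7,0,0,0,1,-0.15,-0.04,9.5,0,0,0,1,-0.15,-0.04,11,0,0,0,1,-0.15,-0.04,11.6,0,0,0,1,-0.15,-0.04,11.6,0,0,0,1,-0.15,-0.04,11.6,0,0,0,1]'; python3 -c "
from h import *
T=tcp();im=read_camera('wrist');cv2.imwrite('pics/w4.png',im);np.save('pics/w4.npy',T);rel((.4305,-.1445,.026),164.1);crop(im,(284,210),75,'pics/w4c.png',5);im=read_camera('scene');crop(im,(190,170),40,'pics/s4.png',8)"
```

```text
time: 6.02
eef_pos: [0.4298, -0.1441, 0.0418]
tool_rot: [-3.141, 0.001, 2.862]
wrist_force: [0.0, -0.3, -2.5]
width: 0.645
tcp [ 0.4301 -0.1441  0.0424] yaw 163.99 -> shift [-0.05 -0.03  1.64] turn [ 0.02  0.12 -0.11] W 0.646
```

View pics/w4c.png

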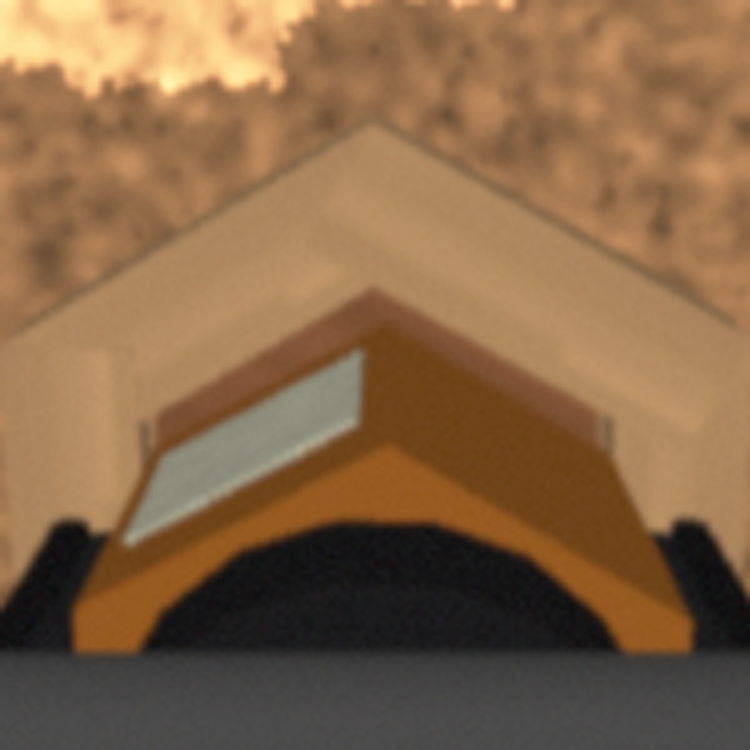

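View pics/s4.png

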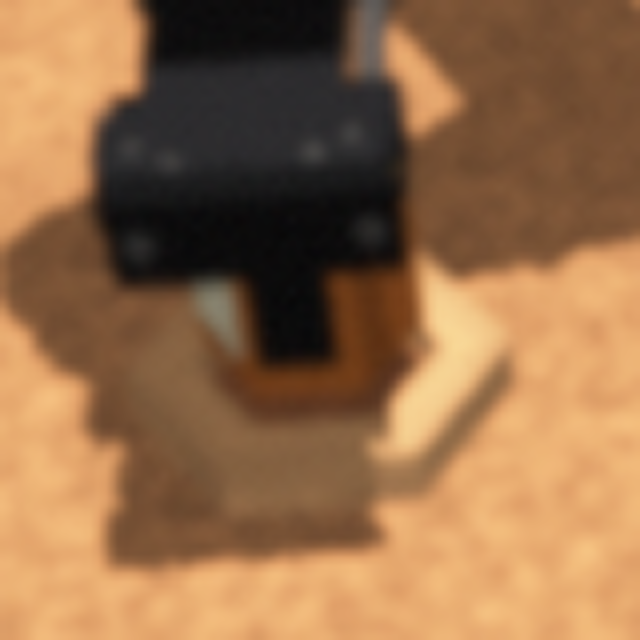

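Run:
```python
from h import *
T=np.load('pics/w4.npy');P=campose('wrist',T);iT=np.linalg.inv(T)
def tl(n,p,z,off):
    p=(209+p[0]/5-.4,135+p[1]/5-.4)
    X=plane('wrist',p,z,P)[0];print(n,((iT@np.r_[X,1])[:2]*1e3+[0,off]).round(1))
tl('stand top',(373,121),.018,55.4)
tl('rec top',(373,287),.018,35.2)
tl('rec L',(143,440),.018,0);tl('rec R',(607,440),.018,0)
tl('jar low',(384,323),.0284,32.3);tl('low L',(160,440),.0284,0);tl('low R',(608,440),.0284,0);tl('jar shoulder',(390,443),.0784,32.3)
```

```text
stand top [0.9 2.4]
rec top [0.9 2.7]
rec L [-28.7 -12.5]
rec R [ 30.9 -12.5]
jar low [2.2 2.1]
low L [-24.9 -15.7]
low R [ 29.4 -15.6]
jar shoulder [2.6 1.7]
```

```bash
python3 -m pendant '[-0.12,0.04,0,0,0,0,1,-0.12,0.04,0.4,0,0,0,1,-0.12,0.04,0.8,0,0,0,1,-0.12,0.04,1.1,0,0,0,1,-0.12,0.04,1.3,0,0,0,1,-0.12,0.04,1.3,0,0,0,1]'; python3 -m pendant '[0,0,0.1,0,0,0,1,0,0,0.2,0,0,0,1,0,0,0.2,0,0,0,1]'; python3 -c "
from h import *
T=tcp();im=read_camera('wrist');cv2.imwrite('pics/w5.png',im);np.save('pics/w5.npy',T);rel((.4305,-.1445,.026),164.1);crop(im,(284,210),75,'pics/w5c.png',5)"
```

```text
time: 6.62
eef_pos: [0.4295, -0.144, 0.0281]
tool_rot: [-3.141, -0.001, 2.861]
wrist_force: [-0.9, -0.1, -3.1]
width: 0.641
time: 6.87
eef_pos: [0.4301, -0.1441, 0.0268]
tool_rot: [-3.142, 0.0, 2.862]
wrist_force: [0.0, -0.2, -0.7]
width: 0.642
tcp [ 0.4301 -0.1441  0.0268] yaw 163.97 -> shift [-0.05 -0.03  0.08] turn [-0.    0.02 -0.13] W 0.644
```

View pics/w5c.png

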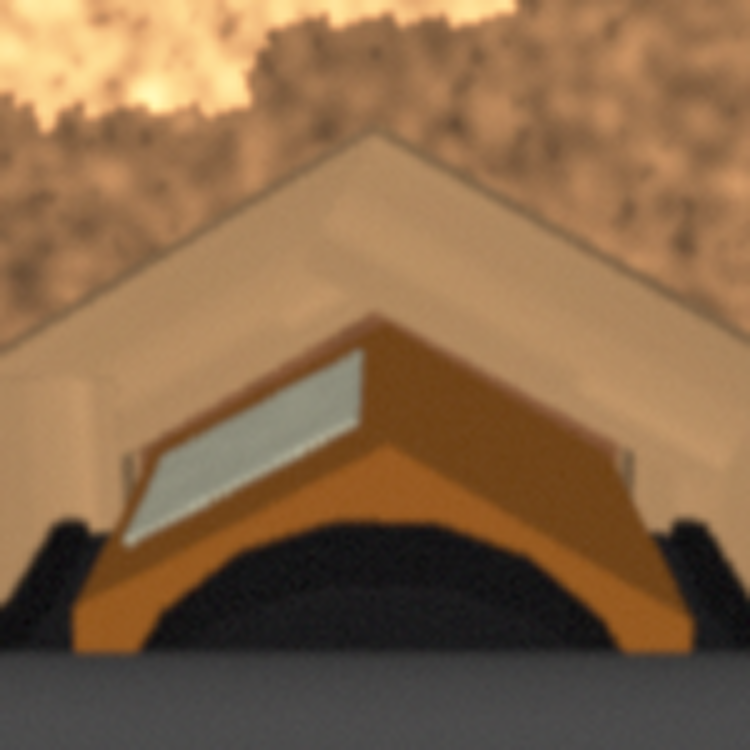

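```bash
python3 -m pendant '[0,0,0.05,0,0,0,1,0,0,0.05,0,0,0,1]'; python3 -m pendant '[0,0,0.05,0,0,0,-0.2,0,0,0.05,0,0,0,-0.3,0,0,0,0,0,0,-0.6,0,0,0,0,0,0,-1,0,0,0,0,0,0,-1,0,0,0,0,0,0,-1]'; python3 -c "
from h import *
im=read_camera('wrist');crop(im,(284,210),75,'pics/w6c.png',5);im=read_camera('scene');crop(im,(190,170),40,'pics/s6.png',8)"
```

```text
time: 7.08
eef_pos: [0.4301, -0.1441, 0.0268]
tool_rot: [-3.142, 0.0, 2.862]
wrist_force: [-1.7, 0.4, 4.1]
width: 0.638
time: 7.58
eef_pos: [0.4302, -0.144, 0.0261]
tool_rot: [3.142, 0.0, 2.862]
wrist_force: [-0.7, 0.5, 0.0]
width: 0.869
```

View pics/w6c.png

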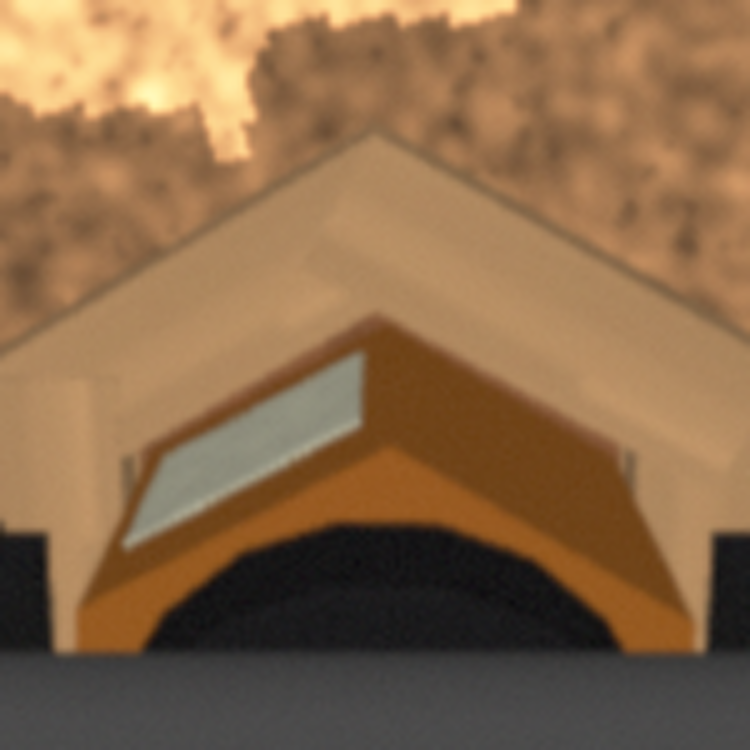

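View pics/s6.png

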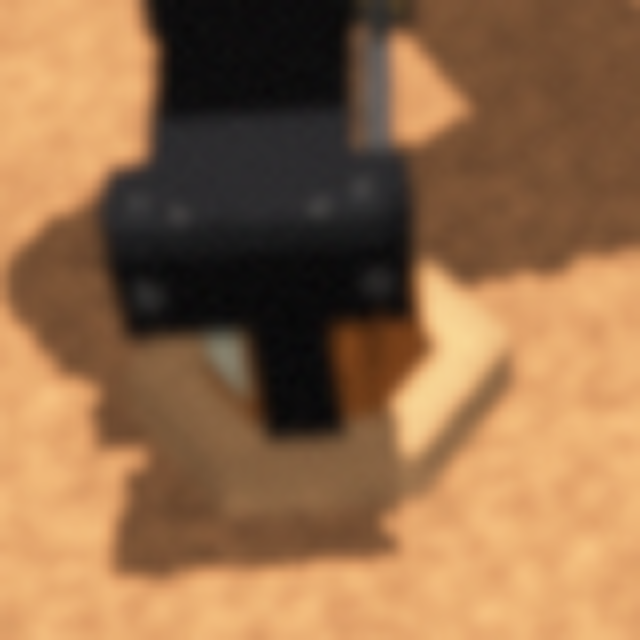

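```bash
python3 -m pendant '[0,0,-2,0,0,0,-1,0,0,-5,0,0,0,-1,0,0,-9,0,0,0,-1,0,0,-13,0,0,0,-1,0,0,-17,0,0,0,-1,0,0,-17,0,0,0,-1]'; python3 -c "
from h import *
rel((.645,.07,.2),164)"
```

```text
time: 8.18
eef_pos: [0.435, -0.1448, 0.2044]
tool_rot: [3.139, 0.017, 2.863]
wrist_force: [1.0, -0.3, -0.5]
width: 0.998
tcp [ 0.435  -0.1448  0.2044] yaw 164.07 -> shift [-14.29  26.42   0.74] turn [0.13 0.98 0.07] W 0.998
```

```bash
python3 -m pendant '[-2,3.6,0,0,0,0,-1,-4,7.2,0,0,0,0,-1,-6,10.8,0,0,0,0,-1,-8,14.4,0,0,0,0,-1,-10,18,0,0,0,0,-1,-12,21.6,0,0,0,0,-1,-14,25,0,0,0,0,-1,-14.3,26.4,0,0,0,0,-1]';python3 -m pendant '[0,0,0,0,0,0,-1,0,0,0,0,0,0,-1]'; python3 -c "
from h import *
rel((.656,.075,.12),164)
T=tcp();im=read_camera('wrist');cv2.imwrite('pics/w7.png',im);np.save('pics/w7.npy',T)"
```

```text
time: 8.85
eef_pos: [0.6437, 0.0734, 0.1943]
tool_rot: [3.141, 0.001, 2.864]
wrist_force: [-0.1, -0.5, -0.4]
width: 0.999
time: 9.02
eef_pos: [0.6399, 0.0706, 0.1948]
tool_rot: [-3.14, -0.002, 2.862]
wrist_force: [0.9, -1.3, -0.8]
width: 0.998
tcp [0.6399 0.0706 0.1948] yaw 164.01 -> shift [-1.45  0.88  7.47] turn [-0.07 -0.12  0.01] W 0.998
```

View pics/w7.png

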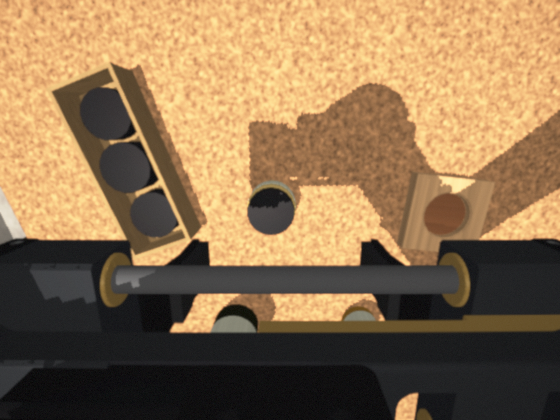

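```bash
python3 -c "
from h import *
T=np.load('pics/w7.npy');P=campose('wrist',T)
X=plane('wrist',(271,211.5),.052,P)[0];print(X, plane('wrist',(446,214),.018,P)[0])
rel((X[0],X[1],.12),164)"
```

```text
[0.65454357 0.07829946 0.052     ] [0.46312445 0.14600154 0.018     ]
tcp [0.6395 0.0698 0.1954] yaw 163.96 -> shift [-1.22  1.24  7.53] turn [-0.06 -0.09 -0.04] W 1.004
```

```bash
python3 -m pendant '[-1.3,1.1,0,0,0,0,-1,-1.3,1.1,3,0,0,0,-1,-1.3,1.1,6,0,0,0,-1,-1.3,1.1,9,0,0,0,-1,-1.3,1.1,9,0,0,0,-1,-1.3,1.1,9,0,0,0,-1]'; python3 -c "
from h import *
rel((.655,.077,.008),164)
T=tcp();im=read_camera('wrist');cv2.imwrite('pics/w8.png',im);np.save('pics/w8.npy',T)
P=campose('wrist',T);print(project('wrist',[T[0,3],T[1,3],.052],P))"
```

```text
time: 9.57
eef_pos: [0.6545, 0.0755, 0.1055]
tool_rot: [-3.139, -0.003, 2.861]
wrist_force: [0.3, 0.4, 1.2]
width: 0.998
tcp [0.6545 0.0755 0.1055] yaw 163.9 -> shift [-0.03  0.18  9.75] turn [-0.14 -0.15 -0.1 ] W 0.998
[[282.02180207 227.22480781]]
```

View pics/w8.png

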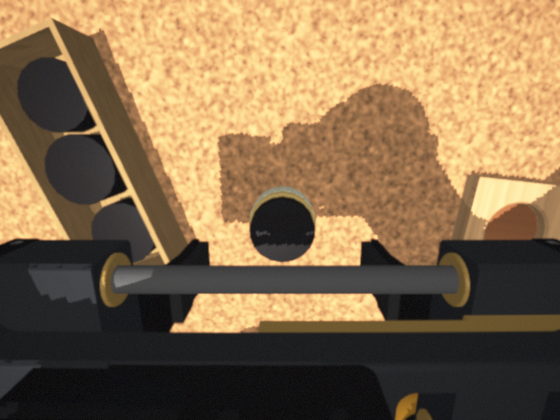

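```bash
python3 -m pendant '[0,0.05,3,0,0,0,-1,0,0.05,6,0,0,0,-1,0,0.05,8.7,0,0,0,-1,0,0.05,9.6,0,0,0,-1,0,0.05,9.6,0,0,0,-1]'; python3 -m pendant '[0,0,0,0,0,0,0.1,0,0,0,0,0,0,0.3,0,0,0,0,0,0,0.6,0,0,0,0,0,0,1,0,0,0,0,0,0,1,0,0,0,0,0,0,1]' 20;python3 -m pendant '[0,0,-1,0,0,0,1,0,0,-2.5,0,0,0,1,0,0,-5,0,0,0,1,0,0,-8,0,0,0,1,0,0,-11,0,0,0,1,0,0,-14,0,0,0,1,0,0,-16,0,0,0,1,0,0,-17,0,0,0,1]'; python3 -c "
from h import *
rel((.430,-.144,.19),164)"
```

```text
time: 10.03
eef_pos: [0.6557, 0.0771, 0.0099]
tool_rot: [-3.14, -0.001, 2.861]
wrist_force: [0.5, -0.3, -0.0]
width: 1.0
time: 10.53
eef_pos: [0.6564, 0.0777, 0.0109]
tool_rot: [3.141, 0.001, 2.862]
wrist_force: [-0.7, -0.9, 0.2]
width: 0.628
time: 11.2
eef_pos: [0.6571, 0.0779, 0.1842]
tool_rot: [3.139, 0.005, 2.862]
wrist_force: [-0.3, 1.2, -2.9]
width: 0.612
tcp [0.6571 0.0779 0.1842] yaw 163.97 -> shift [ 15.7  -27.59  -0.73] turn [ 0.16  0.27 -0.03] W 0.612
```

```bash
python3 -m pendant '[1.5,-2.6,0,0,0,0,1,3.5,-6.2,0,0,0,0,1,5.5,-9.7,0,0,0,0,1,7.5,-13.2,0,0,0,0,1,9.5,-16.7,0,0,0,0,1,11.5,-20.2,0,0,0,0,1,13.5,-23.7,0,0,0,0,1,15,-26.4,0,0,0,0,1]';python3 -m pendant '[0.3,-0.6,0,0,0,0,1,0.7,-1.2,0,0,0,0,1,0.7,-1.2,0,0,0,0,1,0.7,-1.2,0,0,0,0,1]'; python3 -c "
from h import *
rel((.430,-.144,.088),164)
T=tcp();im=read_camera('wrist');cv2.imwrite('pics/w9.png',im);np.save('pics/w9.npy',T)"
```

```text
time: 11.87
eef_pos: [0.435, -0.1359, 0.1792]
tool_rot: [-3.141, -0.004, 2.86]
wrist_force: [-0.6, 0.3, -1.9]
width: 0.608
time: 12.2
eef_pos: [0.4292, -0.144, 0.18]
tool_rot: [3.141, -0.0, 2.862]
wrist_force: [-0.5, -0.0, -1.4]
width: 0.613
tcp [ 0.4292 -0.144   0.18  ] yaw 163.96 -> shift [-0.07  0.02  9.2 ] turn [ 0.01 -0.   -0.04] W 0.613
```

View pics/w9.png

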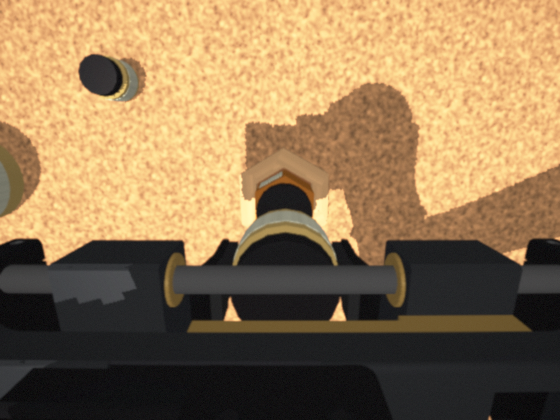

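```bash
python3 -m pendant '[-0.05,0,1.5,0,0,0,1,-0.05,0,3.5,0,0,0,1,-0.05,0,5.5,0,0,0,1,-0.05,0,7,0,0,0,1,-0.05,0,8,0,0,0,1,-0.05,0,8.4,0,0,0,1,-0.05,0,8.4,0,0,0,1]';  python3 -c "
from h import *
rel((.430,-.144,.088),164)
T=tcp();im=read_camera('wrist');cv2.imwrite('pics/w10.png',im);np.save('pics/w10.npy',T)
im=read_camera('scene');crop(im,(190,150),45,'pics/s10.png',7)"
```

```text
time: 12.83
eef_pos: [0.4295, -0.1438, 0.0951]
tool_rot: [-3.141, -0.002, 2.863]
wrist_force: [0.3, 0.3, -2.6]
width: 0.61
tcp [ 0.4295 -0.1438  0.0951] yaw 164.02 -> shift [-0.05 -0.01  0.71] turn [-0.04 -0.14  0.02] W 0.61
```

View pics/s10.png

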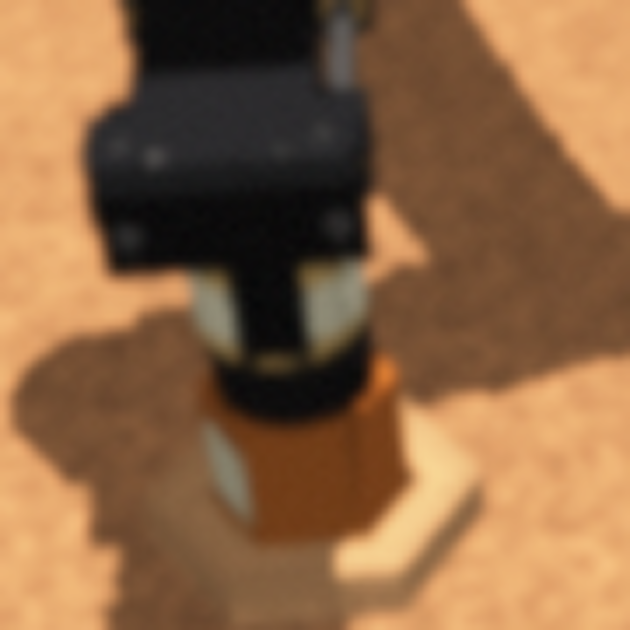

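View pics/w10.png

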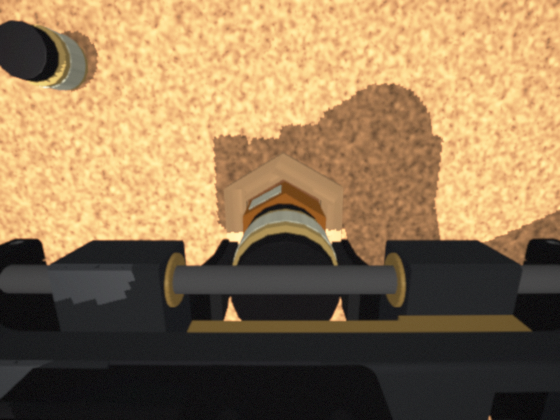

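```bash
python3 -m pendant '[0,0,0.2,0,0,0,1,0,0,0.4,0,0,0,1,0,0,0.55,0,0,0,1,0,0,0.65,0,0,0,1,0,0,0.65,0,0,0,1]';python3 -m pendant '[0,0,0.05,0,0,0,1,0,0,0.1,0,0,0,1,0,0,0.1,0,0,0,1]'
```

```text
time: 13.35
eef_pos: [0.4292, -0.1444, 0.0896]
tool_rot: [3.142, -0.0, 2.861]
wrist_force: [-0.1, 0.1, -2.4]
width: 0.609
time: 13.6
eef_pos: [0.4295, -0.1444, 0.0891]
tool_rot: [-3.141, 0.0, 2.862]
wrist_force: [-0.5, 0.2, 0.4]
width: 0.613
```

Contact (load came off). Release.

```bash
python3 -m pendant '[0,0,0.03,0,0,0,1]'; python3 -m pendant '[0,0,0,0,0,0,-0.2,0,0,0,0,0,0,-0.3,0,0,0,0,0,0,-0.6,0,0,0,0,0,0,-1,0,0,0,0,0,0,-1,0,0,0,0,0,0,-1]'; python3 -c "
from h import *
im=read_camera('wrist');cv2.imwrite('pics/w11.png',im)
im=read_camera('scene');crop(im,(190,150),45,'pics/s11.png',7)"
```

```text
time: 13.68
eef_pos: [0.4295, -0.1445, 0.089]
tool_rot: [-3.141, 0.0, 2.862]
wrist_force: [-2.3, 1.2, 6.6]
width: 0.611
time: 14.18
eef_pos: [0.4294, -0.1444, 0.0882]
tool_rot: [-3.142, 0.0, 2.862]
wrist_force: [-0.1, 0.5, -0.3]
width: 0.865
```

View pics/w11.png

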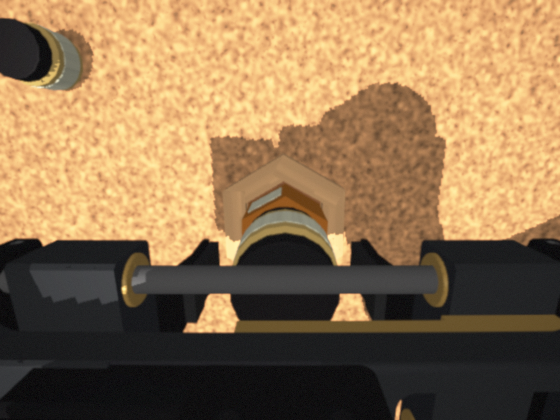

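View pics/s11.png

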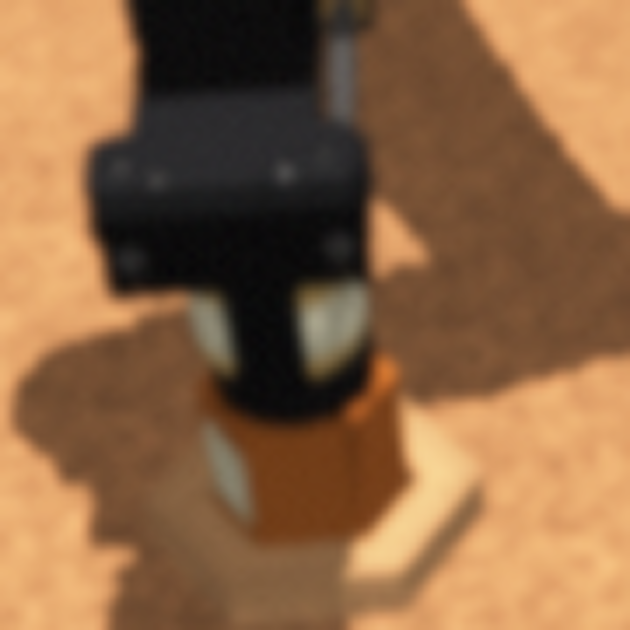

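```bash
python3 -m pendant '[0,0,-2,0,0,0,-1,0,0,-5,0,0,0,-1,0,0,-9,0,0,0,-1,0,0,-13,0,0,0,-1,0,0,-13,0,0,0,-1]'; python3 -c "
from h import *
rel((.55,-.298,.2),130)"
```

```text
time: 14.7
eef_pos: [0.4342, -0.1453, 0.2265]
tool_rot: [3.14, 0.017, 2.863]
wrist_force: [1.8, -0.2, 1.0]
width: 0.997
tcp [ 0.4342 -0.1453  0.2265] yaw 164.06 -> shift [-15.28 -11.51   2.88] turn [ 0.38  0.9  34.06] W 0.997
```

```bash
python3 -m pendant '[-2.5,-1.9,0,0,0,5,-1,-5,-3.8,0,0,0,11,-1,-8,-6,0.5,0,0,17,-1,-11,-8.2,1.5,0,0,24,-1,-14,-10.5,2.5,0,0,30,-1,-15.3,-11.5,2.8,0,0,34,-1,-15.3,-11.5,2.8,0,0,34,-1,-15.3,-11.5,2.8,0,0,34,-1]';python3 -c "
from h import *
T=tcp();im=read_camera('wrist');cv2.imwrite('pics/w12.png',im);np.save('pics/w12.npy',T);rel((.56,-.308,.1),130)
im=read_camera('top');cv2.imwrite('pics/t12.png',im);im=read_camera('scene');cv2.imwrite('pics/s12.png',im)"
```

```text
time: 15.37
eef_pos: [0.5443, -0.2976, 0.1888]
tool_rot: [-3.14, -0.002, 2.268]
wrist_force: [-0.4, -0.4, 0.3]
width: 1.0
tcp [ 0.5441 -0.297   0.1897] yaw 130.0 -> shift [-1.88  0.51  8.96] turn [-0.04 -0.07 -0.  ] W 1.003
```

View pics/w12.png

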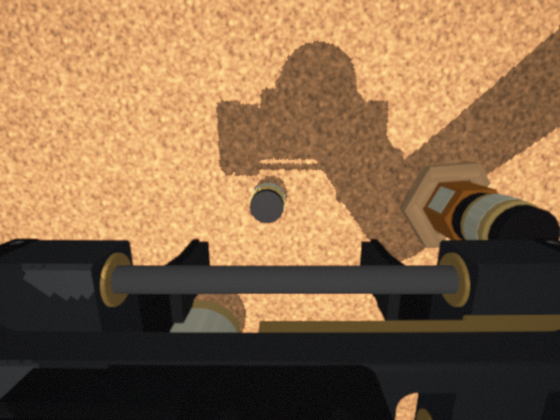

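View pics/t12.png

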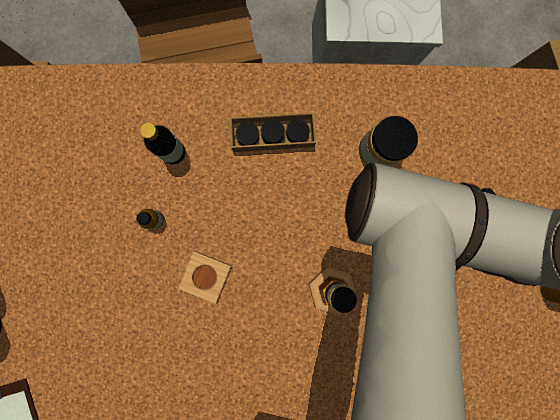

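View pics/s12.png

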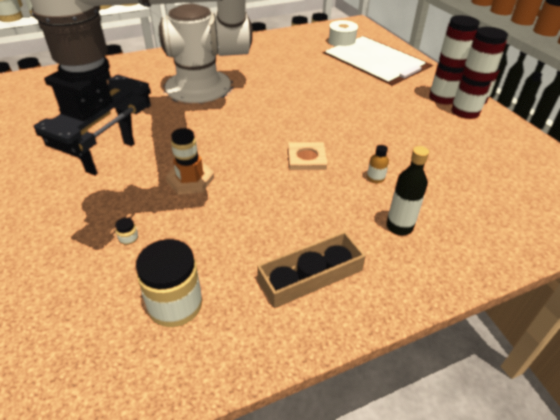

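```bash
python3 -c "
from h import *
T=np.load('pics/w12.npy');P=campose('wrist',T);im=cv2.imread('pics/w12.png');crop(im,(267,203),25,'pics/w12c.png',12)
X=plane('wrist',(267,206),.044,P)[0];print(X)
# wide lid in top picture
t=cv2.imread('pics/t12.png');m,c,a=blob(t.max(2)<55,(342,298));print(c,a,plane('top',c,.13))
rel((X[0],X[1],.1),130)"
```

```text
[ 0.5581886  -0.30676858  0.044     ]
[343.42429907 299.39252336] 535 [[ 0.42993803 -0.14503947  0.13      ]]
tcp [ 0.5442 -0.2964  0.1909] yaw 130.04 -> shift [-1.69  0.4   9.09] turn [0.02 0.02 0.04] W 0.998
```

View pics/w12c.png

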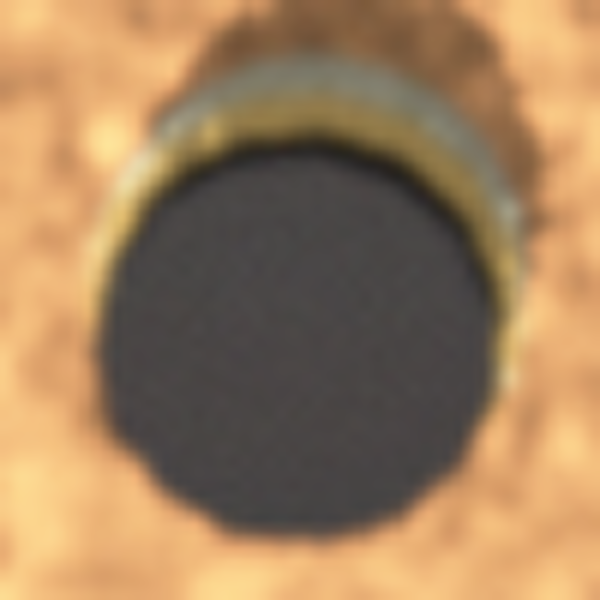

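```bash
python3 -m pendant '[-1.7,0.4,2,0,0,0,-1,-1.7,0.4,5,0,0,0,-1,-1.7,0.4,8,0,0,0,-1,-1.7,0.4,10,0,0,0,-1,-1.7,0.4,10,0,0,0,-1,-1.7,0.4,10,0,0,0,-1]';python3 -c "
from h import *
T=tcp();im=read_camera('wrist');cv2.imwrite('pics/w13.png',im);np.save('pics/w13.npy',T);rel((.559,-.307,.007),130)
P=campose('wrist',T);print(project('wrist',[T[0,3],T[1,3],.044],P));m,c,a=blob(im.max(2)<90,(284,235));print(c,a,plane('wrist',c,.044,P));crop(im,(284,235),40,'pics/w13c.png',7)"
```

```text
time: 16.02
eef_pos: [0.5582, -0.3069, 0.0907]
tool_rot: [-3.141, -0.0, 2.27]
wrist_force: [0.3, -0.3, 0.9]
width: 1.001
tcp [ 0.5594 -0.3074  0.0922] yaw 130.06 -> shift [ 0.08 -0.01  8.52] turn [0.05 0.14 0.06] W 1.002
[[281.92829847 231.46278516]]
[280.85569905 229.98147108] 1781 [[ 0.55786344 -0.30825432  0.044     ]]
```

View pics/w13c.png

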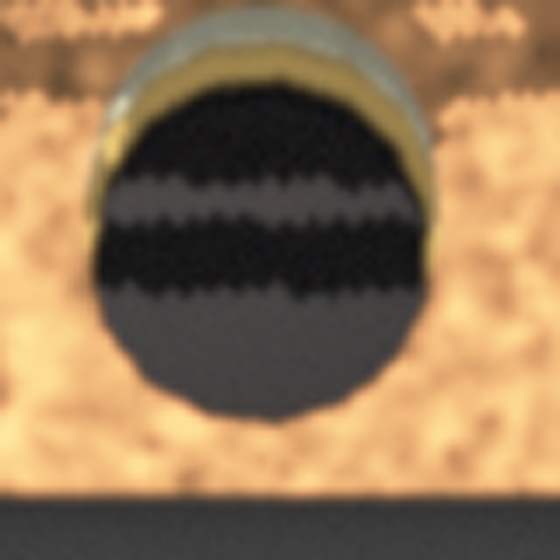

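```bash
python3 -m pendant '[0,-0.05,3,0,0,0,-1,0,-0.05,6,0,0,0,-1,0,-0.05,7.8,0,0,0,-1,0,-0.05,8.4,0,0,0,-1,0,-0.05,8.4,0,0,0,-1]'; python3 -m pendant '[0,0,0,0,0,0,0.1,0,0,0,0,0,0,0.3,0,0,0,0,0,0,0.6,0,0,0,0,0,0,1,0,0,0,0,0,0,1,0,0,0,0,0,0,1,0,0,0,0,0,0,1]' 15;python3 -m pendant '[0,0,-1,0,0,0,1,0,0,-2.5,0,0,0,1,0,0,-5,0,0,0,1,0,0,-8,0,0,0,1,0,0,-11,0,0,0,1,0,0,-14,0,0,0,1,0,0,-17,0,0,0,1,0,0,-20,0,0,0,1]'; python3 -c "
from h import *
rel((.4297,-.1445,.22),164)"
```

```text
time: 16.48
eef_pos: [0.5586, -0.3079, 0.0069]
tool_rot: [-3.142, 0.0, 2.269]
wrist_force: [0.3, -0.6, -0.5]
width: 1.0
time: 17.07
eef_pos: [0.5583, -0.308, 0.0066]
tool_rot: [3.141, 0.0, 2.268]
wrist_force: [0.8, -0.4, 0.6]
width: 0.556
time: 17.73
eef_pos: [0.5577, -0.3078, 0.2085]
tool_rot: [3.141, 0.0, 2.268]
wrist_force: [0.6, -0.8, -0.3]
width: 0.449
tcp [ 0.5577 -0.3078  0.2085] yaw 129.95 -> shift [20.74  0.68 -1.15] turn [ 1.000e-02  0.000e+00 -3.405e+01] W 0.449
```

```bash
python3 -c "
from h import *
im=read_camera('wrist');T=tcp();np.save('pics/w14.npy',T);cv2.imwrite('pics/w14.png',im);print(get_obs()['width'],get_obs()['wrist_force'])
im=read_camera('scene');cv2.imwrite('pics/s14.png',im);p=project('scene',T[:3,3])[0];crop(im,p,50,'pics/s14c.png',8);print(p)"
```

```text
0.4473997312201225 [ 1.30857483 -1.8582311   4.65252553]
[ 99.97080431 152.82118568]
```

View pics/w14.png

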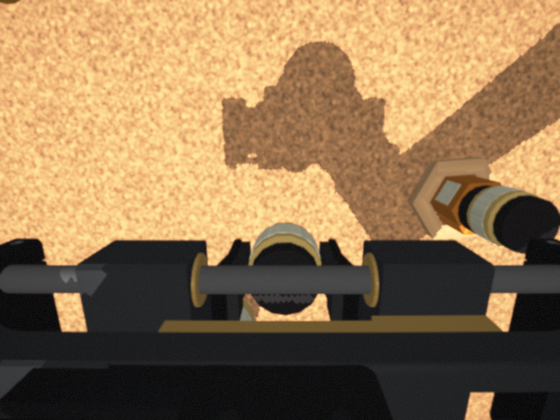

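View pics/s14c.png

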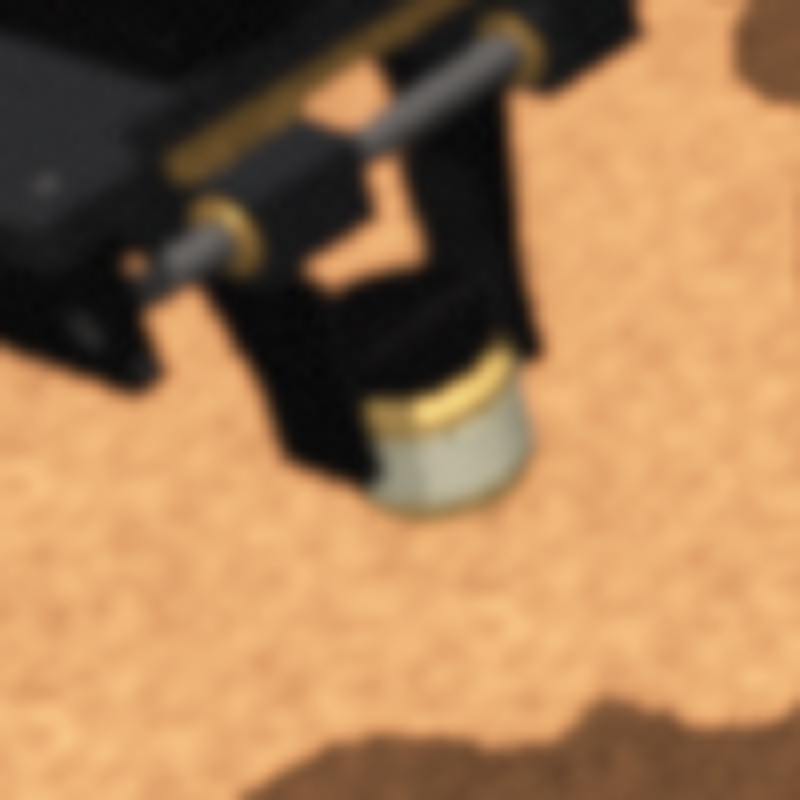

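```bash
python3 -c "
from h import *
T=np.load('pics/w14.npy');p=T[:3,3];C=campose('scene')[:3,3]
d=(C-p)[:2];d/=np.hypot(*d)
for dz in (-.006,-.012,-.018,-.024):
    X=p+np.r_[d*.02,dz];L=p+np.r_[d*.02,dz+.032];print(dz,(project('scene',X)[0]-[50,103])*8,(project('scene',L)[0]-[50,103])*8)
P=campose('wrist',T)
for dz in (-.006,-.012,-.018,-.024):
    y=-T[:3,1]*.02;print(dz,project('wrist',p+y+[0,0,dz],P)[0], project('wrist',p-T[:3,1]*.018+[0,0,dz+.044],P)[0])
crop(cv2.imread('pics/w14.png'),(285,260),50,'pics/w14c.png',6)
"
```

```text
-0.006 [423.09913335 472.60781923] [384.45659166 349.97321643]
-0.012 [430.10535855 494.83403439] [391.87039026 373.50753979]
-0.018 [437.03887096 516.82701579] [399.20513796 396.78804693]
-0.024 [443.90078375 538.59037528] [406.46207699 419.81877418]
-0.006 [281.52200357 220.99270748] [279.51449123 254.34133076]
-0.012 [281.72525274 218.08063368] [279.86234699 249.16520461]
-0.018 [281.91590932 215.34906344] [280.18246121 244.40211293]
-0.024 [282.09510719 212.78173623] [280.47801909 240.00460601]
```

View pics/w14c.png

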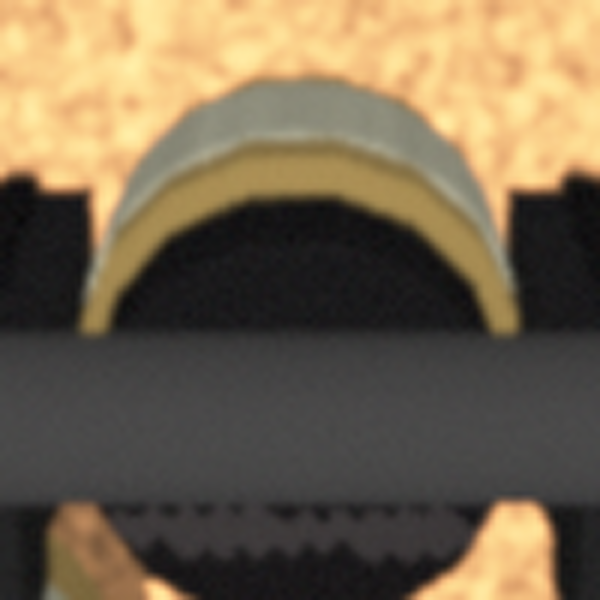

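```bash
python3 -c "
from h import *
from scipy.optimize import least_squares
T=np.load('pics/w14.npy');p=T[:3,3];C=campose('scene')[:3,3];P=campose('wrist',T)
d=(C-p)[:2];d/=np.hypot(*d);Y=T[:3,1]
def f(v):
    q=p+Y*v[0]+[0,0,v[1]]
    return [(project('scene',q+np.r_[d*.02,0])[0,1]-(103+515/8)),
     project('wrist',q-Y*.02,P)[0,1]-223, project('wrist',q-Y*.018+[0,0,.044],P)[0,1]-250]
for k in (slice(0,3),slice(0,2),slice(1,3)):
    r=least_squares(lambda v:np.array(f(v))[k],[0,-.01]);print(r.x*1e3,f(r.x))
"
```

```text
[  3.53977624 -17.69066873] [np.float64(0.6690282121973041), np.float64(-2.0083423772786944), np.float64(1.5463516065343015)]
[  4.30060308 -15.95246963] [np.float64(-5.684341886080802e-14), np.float64(3.979039320256561e-13), np.float64(4.452478807087147)]
[ 11.35126951 -38.69121229] [np.float64(11.374857237800796), np.float64(-5.684341886080802e-14), np.float64(-8.526512829121202e-14)]
```

```bash
python3 -m pendant '[2,0,-0.6,0,0,-4,1,5,0.1,-1.2,0,0,-9,1,8,0.2,-1.2,0,0,-14,1,11,0.3,-1.2,0,0,-20,1,14,0.4,-1.2,0,0,-26,1,17,0.5,-1.2,0,0,-31,1,19.5,0.6,-1.2,0,0,-34,1,20.7,0.7,-1.2,0,0,-34,1]';python3 -m pendant '[0,0,0,0,0,0,1,0,0,0,0,0,0,1]'; python3 -c "
from h import *
rel((.4297,-.1445,.156),164)
T=tcp();im=read_camera('wrist');cv2.imwrite('pics/w15.png',im);np.save('pics/w15.npy',T)
im=read_camera('scene');p=project('scene',T[:3,3])[0];crop(im,p,45,'pics/s15.png',8)"
```

```text
time: 18.5
eef_pos: [0.4281, -0.1433, 0.2184]
tool_rot: [3.141, -0.001, 2.864]
wrist_force: [-0.6, 0.9, -1.2]
width: 0.448
time: 18.67
eef_pos: [0.4309, -0.1447, 0.2188]
tool_rot: [3.142, 0.001, 2.862]
wrist_force: [0.9, -0.1, -0.1]
width: 0.452
tcp [ 0.4309 -0.1447  0.2188] yaw 163.98 -> shift [ 0.13 -0.02  6.28] turn [ 0.    0.07 -0.02] W 0.452
```

View pics/w15.png

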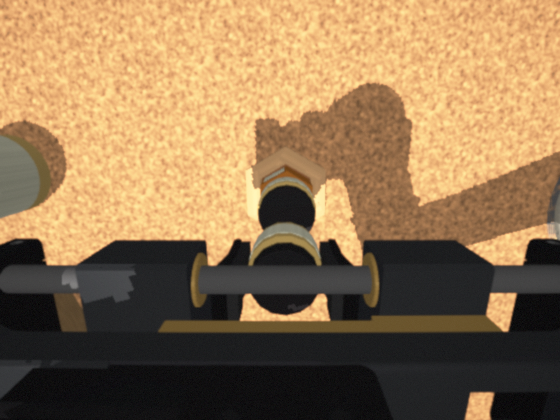

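View pics/s15.png

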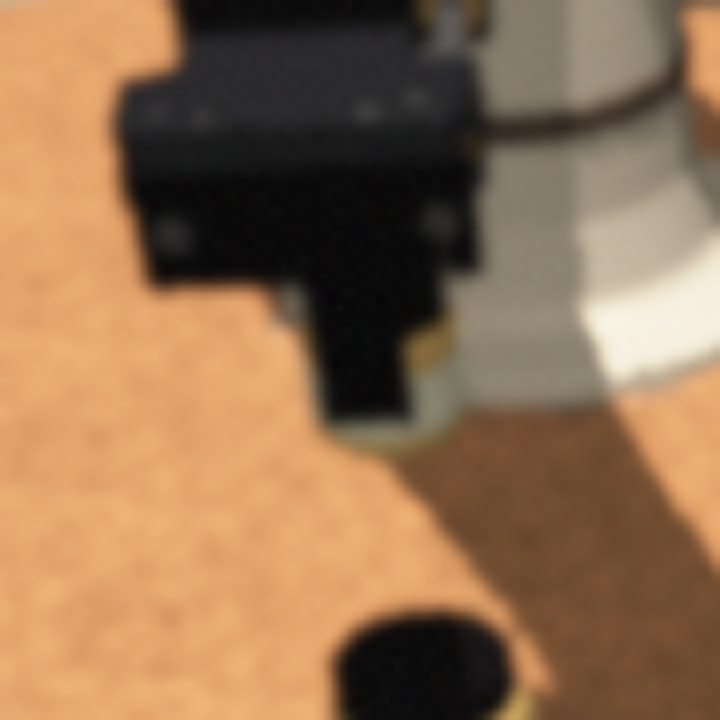

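```bash
python3 -c "
from h import *
T=np.load('pics/w15.npy');P=campose('wrist',T);X=plane('wrist',(286,207.5),.13,P)[0];print(X,np.linalg.inv(T)@np.r_[X,1])
crop(cv2.imread('pics/w15.png'),(285,225),60,'pics/w15c.png',6)"
```

```text
[ 0.42640323 -0.14979117  0.13      ] [ 0.00302697 -0.00617748  0.08882227  1.        ]
```

View pics/w15c.png

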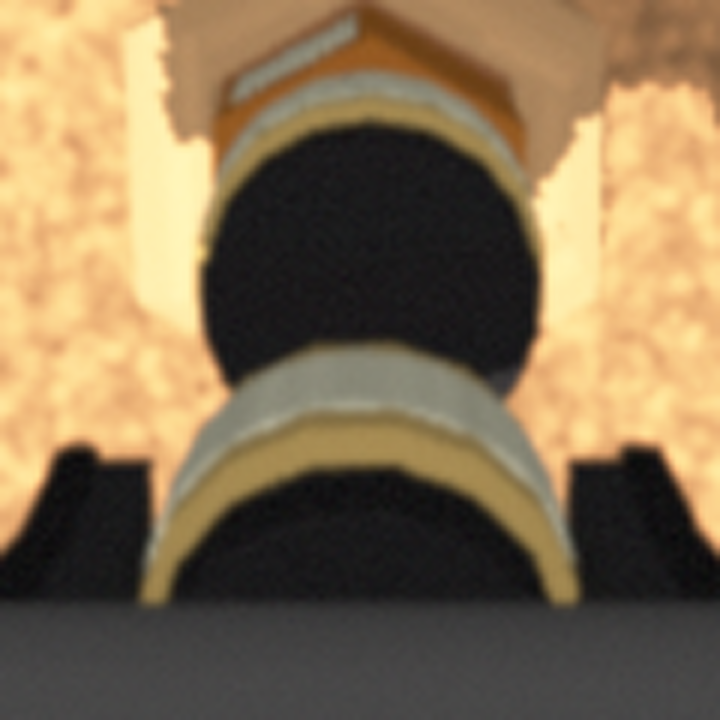

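```bash
python3 -c "
from h import *
T=np.load('pics/w15.npy');P=campose('wrist',T);iT=np.linalg.inv(T)
for v in (213.7,215.5):
  X=plane('wrist',(286.5,v),.13,P)[0];print(iT@np.r_[X,1])
# far bottom edges: wide jar glass far/top yellow edges; lid bottom edge z=.117 r=.025 
for row,z,r in ((165+125/6,.117,.025),(165+72/6,.078,.027)):
  X=plane('wrist',(286.5,row),z,P)[0];print('centre y',((iT@np.r_[X,1])[1]+r)*1e3)
"
```

```text
[ 3.45834758e-03 -6.85725656e-04  8.88219210e-02  1.00000000e+00]
[3.45956543e-03 9.19802539e-04 8.88219766e-02 1.00000000e+00]
centre y 2.383456376795386
centre y 2.280724432854032
```

```bash
python3 -m pendant '[0.1,-0.15,1,0,0,0,1,0.1,-0.15,2.5,0,0,0,1,0.1,-0.15,4,0,0,0,1,0.1,-0.15,5.2,0,0,0,1,0.1,-0.15,6,0,0,0,1,0.1,-0.15,6.3,0,0,0,1,0.1,-0.15,6.3,0,0,0,1]'; python3 -c "
from h import *
T=tcp();print(T[:3,3]);im=read_camera('scene');p=project('scene',T[:3,3])[0];crop(im,p,40,'pics/s16.png',10)
im=read_camera('wrist');crop(im,(285,225),60,'pics/w16c.png',6)"
```

```text
time: 19.35
eef_pos: [0.4293, -0.1464, 0.1546]
tool_rot: [-3.141, -0.002, 2.861]
wrist_force: [-0.5, 0.3, -0.6]
width: 0.452
[ 0.42927541 -0.14641107  0.15456651]
```

View pics/s16.png

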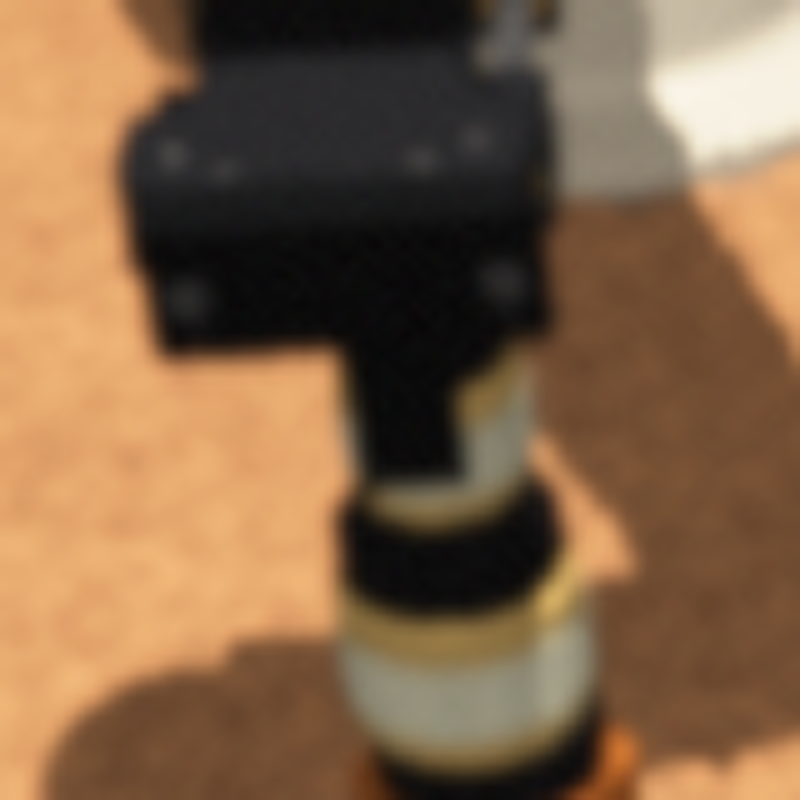

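View pics/w16c.png

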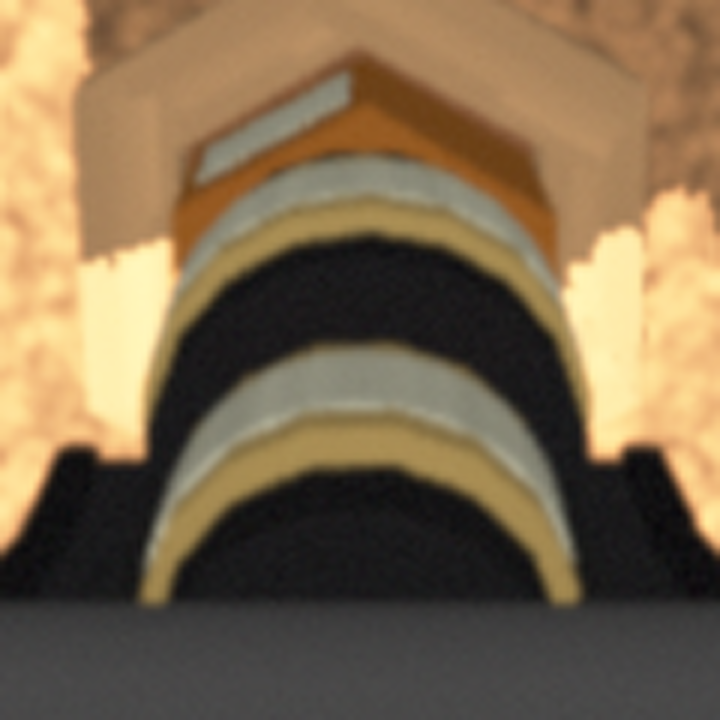

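```bash
python3 -m pendant '[0,0,0.2,0,0,0,1,0,0,0.4,0,0,0,1,0,0,0.5,0,0,0,1,0,0,0.5,0,0,0,1]';python3 -m pendant '[0,0,0.1,0,0,0,1,0,0,0.1,0,0,0,1]';python3 -m pendant '[0,0,0.1,0,0,0,1,0,0,0.1,0,0,0,1]'
```

```text
time: 19.78
eef_pos: [0.4292, -0.1459, 0.1503]
tool_rot: [3.142, -0.0, 2.862]
wrist_force: [0.1, -0.8, 0.4]
width: 0.452
time: 19.95
eef_pos: [0.4292, -0.1459, 0.1493]
tool_rot: [3.142, 0.0, 2.862]
wrist_force: [-0.3, -0.0, -0.7]
width: 0.452
time: 20.12
eef_pos: [0.4292, -0.1459, 0.1482]
tool_rot: [-3.142, -0.0, 2.862]
wrist_force: [0.6, -0.6, -0.5]
width: 0.455
```

```bash
for i in 1; do python3 -m pendant '[0,0,0.1,0,0,0,1,0,0,0.1,0,0,0,1]'; python3 -c "
from h import *
im=read_camera('wrist');cv2.imwrite('pics/w17.png',im);crop(im,(285,225),60,'pics/w17c.png',6);im=read_camera('scene');crop(im,(180,130),40,'pics/s17.png',10);print(get_obs()['wrist_force'])"; done
```

```text
time: 20.28
eef_pos: [0.4292, -0.1459, 0.1472]
tool_rot: [3.142, -0.0, 2.862]
wrist_force: [-0.1, 1.0, 0.2]
width: 0.452
[-0.19337442 -0.05700924 -0.4059939 ]
```

View pics/w17c.png

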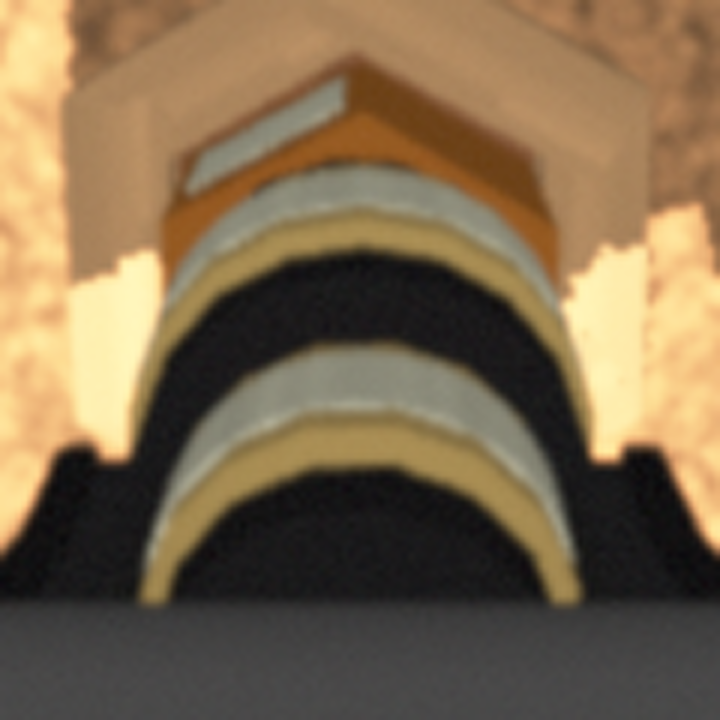

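View pics/s17.png

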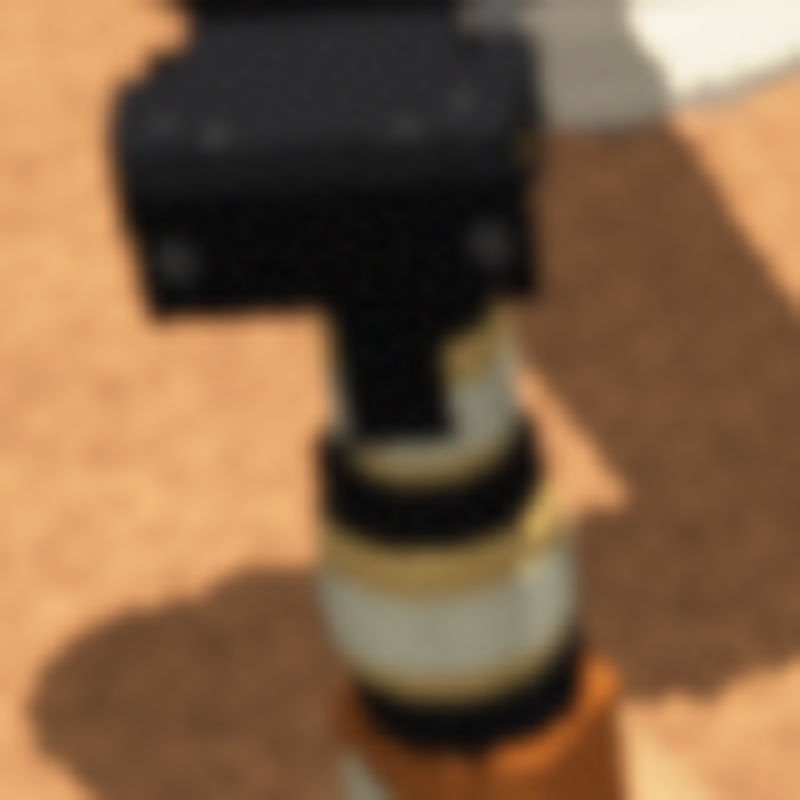

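```bash
python3 -m pendant '[0,0,0.1,0,0,0,1,0,0,0.1,0,0,0,1]';python3 -m pendant '[0,0,0.1,0,0,0,1,0,0,0.1,0,0,0,1]'; python3 -c "
from h import *
C=campose('scene')[:3,3];q=np.array([.4297,-.1445,.13]);d=(C-q)[:2];d/=np.hypot(*d)
o=np.array([180-40,130-40])
for z,r in ((.13,.02),(.117,.025),(.078,.027),(.162,.02)): print(z,(project('scene',q*[1,1,0]+np.r_[d*r,z])[0]-o)*10)"
```

```text
time: 20.55
eef_pos: [0.4295, -0.146, 0.1467]
tool_rot: [-3.141, 0.001, 2.862]
wrist_force: [-0.5, 0.5, 3.3]
width: 0.451
time: 20.72
eef_pos: [0.4303, -0.1462, 0.1467]
tool_rot: [-3.141, 0.002, 2.862]
wrist_force: [-1.9, 0.9, 5.6]
width: 0.451
0.13 [420.7172372  487.01890911]
0.117 [430.71221455 550.36545443]
0.078 [454.44097203 700.68887562]
0.162 [400.67253668 359.92938977]
```

```bash
python3 -m pendant '[0,0,-0.1,0,0,0,1,0,0,-0.13,0,0,0,1]'; python3 -m pendant '[0,0,0,0,0,0,0,0,0,0,0,0,0,-0.2,0,0,0,0,0,0,-0.5,0,0,0,0,0,0,-1,0,0,0,0,0,0,-1,0,0,0,0,0,0,-1,0,0,0,0,0,0,-1]'; python3 -c "
from h import *
im=read_camera('wrist');cv2.imwrite('pics/w18.png',im)
im=read_camera('scene');crop(im,(180,130),40,'pics/s18.png',10)"
```

```text
time: 20.88
eef_pos: [0.4294, -0.1459, 0.1468]
tool_rot: [3.141, 0.001, 2.861]
wrist_force: [1.1, -0.6, -0.0]
width: 0.45
time: 21.47
eef_pos: [0.4292, -0.146, 0.1466]
tool_rot: [-3.142, -0.0, 2.862]
wrist_force: [0.0, -0.5, -0.1]
width: 0.871
```

View pics/w18.png

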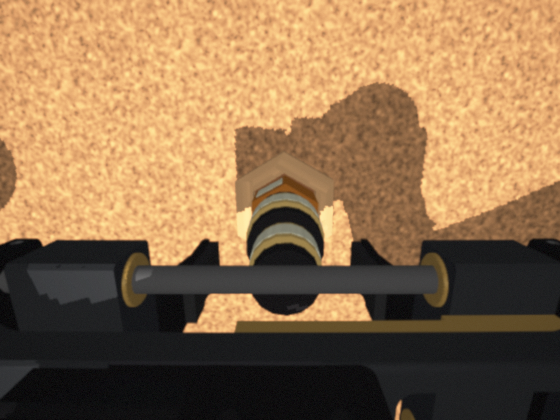

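View pics/s18.png

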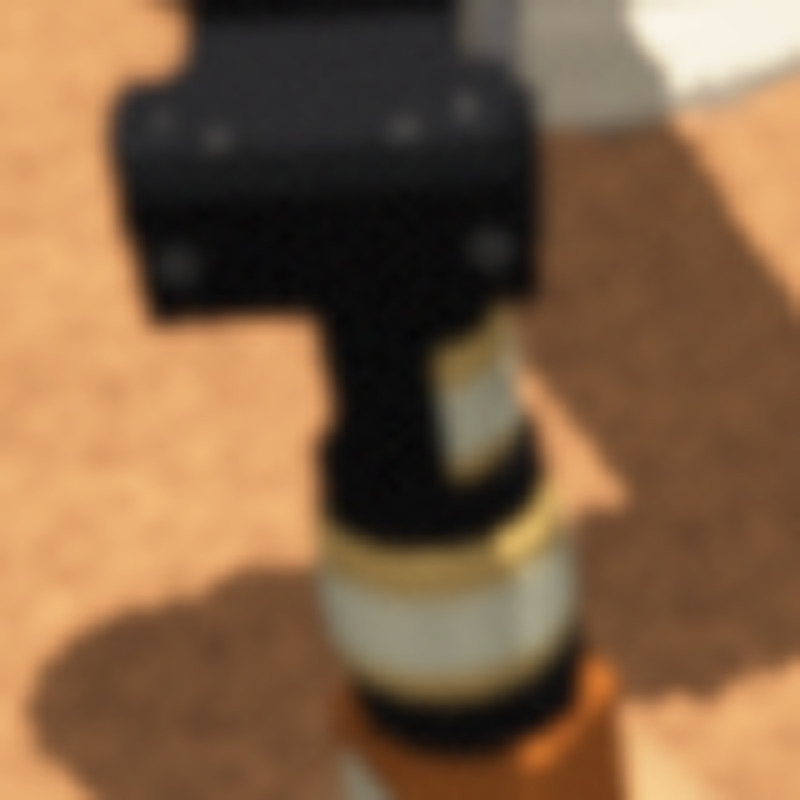

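```bash
python3 -m pendant '[0,0,-2,0,0,0,-1,0,0,-5,0,0,0,-1,0,0,-9,0,0,0,-1,0,0,-11,0,0,0,-1,0,0,-11,0,0,0,-1]'; python3 -c "
from h import *
print(get_obs()['joint_positions']);rel((.57,.245,.25),75)
t=cv2.imread('pics/top0.png');m,c,a=blob(cv2.cvtColor(t,cv2.COLOR_BGR2HSV)[...,2]<45,(146,219));print(c,a,plane('top',c,.09))"
```

```text
time: 21.98
eef_pos: [0.4322, -0.1465, 0.2621]
tool_rot: [3.14, 0.011, 2.862]
wrist_force: [0.5, 0.2, -0.4]
width: 1.002
[ 0.03246066  0.05653904 -0.32332253  0.00214908 -1.17969504 -0.31248922]
tcp [ 0.4322 -0.1465  0.2621] yaw 164.0 -> shift [-2.44 41.43  1.3 ] turn [ 0.57  0.44 89.  ] W 1.002
[143.50980392 218.11764706] 153 [[0.59364067 0.25995009 0.09      ]]
```

```bash
python3 -m pendant '[-0.2,4,0,0,0,6,-1,-0.5,8,0.3,0,0,12,-1,-0.7,12,0.5,0,0,19,-1,-1,16,0.7,0,0,26,-1,-1.2,20,1,0,0,33,-1,-1.4,24,1,0,0,40,-1,-1.7,28,1.3,0,0,47,-1,-1.9,32,1.3,0,0,54,-1]';python3 -c "
from h import *
rel((.575,.245,.25),100)"
```

```text
time: 22.65
eef_pos: [0.5342, 0.154, 0.2425]
tool_rot: [-3.14, -0.0, 1.935]
wrist_force: [0.2, 0.3, 0.5]
width: 1.001
tcp [0.5342 0.154  0.2425] yaw 110.89 -> shift [ 7.05  7.05 -0.76] turn [-1.000e-01  1.000e-02  1.089e+01] W 1.001
```

```bash
python3 -m pendant '[2,2,0,0,0,5,-1,4.5,4.5,0,0,0,11,-1,7,7,0,0,0,11,-1,7,7,0,0,0,11,-1,7,7,0,0,0,11,-1]';python3 -c "
from h import *
T=tcp();im=read_camera('wrist');cv2.imwrite('pics/w19.png',im);np.save('pics/w19.npy',T);rel((.594,.256,.15),100)
im=read_camera('top');cv2.imwrite('pics/t19.png',im)"
```

```text
time: 23.07
eef_pos: [0.5742, 0.2441, 0.2415]
tool_rot: [-3.139, 0.001, 1.752]
wrist_force: [-1.0, -1.2, -0.8]
width: 1.002
tcp [0.5739 0.2429 0.2421] yaw 100.29 -> shift [0.94 2.24 9.21] turn [-0.15  0.06  0.29] W 1.0
```

View pics/w19.png

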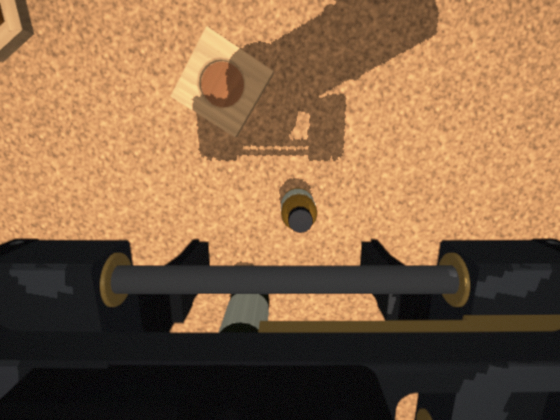

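View pics/t19.png

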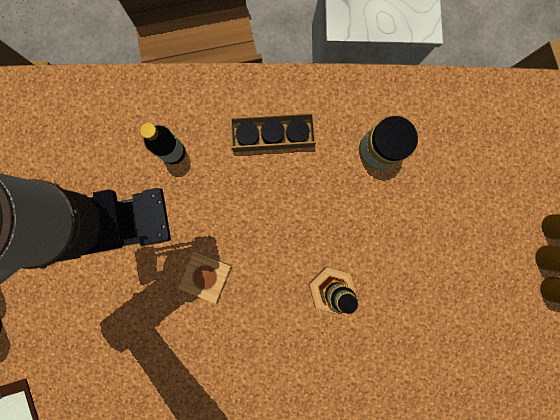

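```bash
python3 -c "
from h import *
T=np.load('pics/w19.npy');P=campose('wrist',T);im=cv2.imread('pics/w19.png')
crop(im,(299,208),25,'pics/w19c.png',12)
m,c,a=blob((im.max(2)<75),(300,219));print(c,a)
X=plane('wrist',c,.09,P)[0];print(X);rel((X[0],X[1],.15),100)
t=cv2.imread('pics/t19.png');m,c,a=blob(t.max(2)<55,(346,301));print(c,a,plane('top',c,.174))"
```

```text
[299.62628337 218.31211499] 487
[0.5895244  0.26492498 0.09      ]
tcp [0.5738 0.2422 0.2428] yaw 100.24 -> shift [1.97 1.96 9.27] turn [-0.11  0.04  0.24] W 1.004
[344.65588915 300.89145497] 433 [[ 0.43504695 -0.13820976  0.174     ]]
```

View pics/w19c.png

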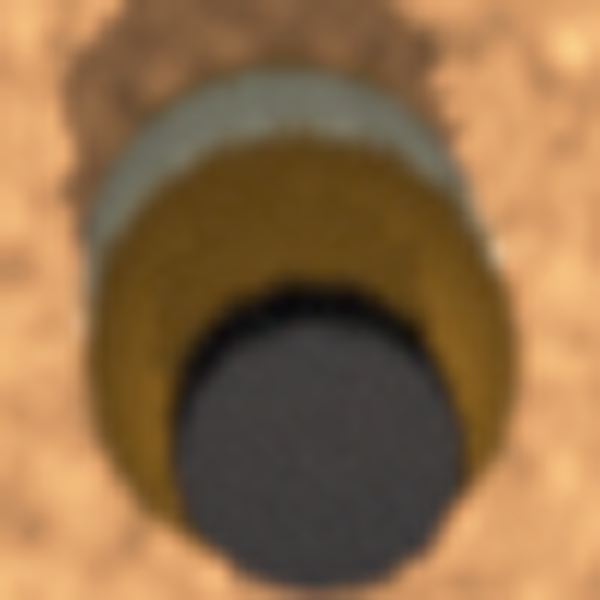

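```bash
python3 -m pendant '[1.2,1.5,2,0,0,0,-1,1.7,2,5,0,0,0,-1,1.7,2,8,0,0,0,-1,1.7,2,9.2,0,0,0,-1,1.7,2,9.2,0,0,0,-1,1.7,2,9.2,0,0,0,-1]';python3 -c "
from h import *
T=tcp();im=read_camera('wrist');cv2.imwrite('pics/w20.png',im);np.save('pics/w20.npy',T)
P=campose('wrist',T);print(T[:3,3],project('wrist',[[T[0,3],T[1,3],.09],[T[0,3],T[1,3],.0]],P));crop(im,(284,230),50,'pics/w20c.png',6)"
```

```text
time: 23.67
eef_pos: [0.591, 0.2617, 0.1519]
tool_rot: [-3.141, 0.001, 1.749]
wrist_force: [0.2, 0.3, 0.2]
width: 0.999
[0.59096816 0.26171396 0.15187829] [[282.70194741 226.3660031 ]
 [283.11323769 200.81497597]]
```

View pics/w20c.png

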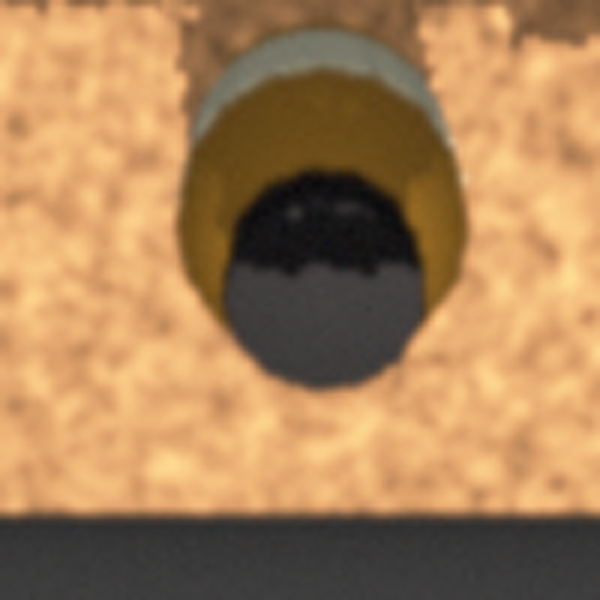

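```bash
python3 -m pendant '[0.25,0.1,2,0,0,0,-1,0.25,0.1,5,0,0,0,-1,0.25,0.1,8,0,0,0,-1,0.25,0.1,11,0,0,0,-1,0.25,0.1,12.4,0,0,0,-1,0.25,0.1,12.4,0,0,0,-1,0.25,0.1,12.4,0,0,0,-1]';python3 -m pendant '[0,0,0,0,0,0,0.1,0,0,0,0,0,0,0.3,0,0,0,0,0,0,0.6,0,0,0,0,0,0,1,0,0,0,0,0,0,1,0,0,0,0,0,0,1,0,0,0,0,0,0,1]' 15;python3 -m pendant '[0,0,0,0,0,0,1,0,0,0,0,0,0,1,0,0,0,0,0,0,1]'
```

```text
time: 24.3
eef_pos: [0.5926, 0.2659, 0.0292]
tool_rot: [3.139, -0.0, 1.75]
wrist_force: [0.4, -0.2, 0.2]
width: 0.998
time: 24.88
eef_pos: [0.5916, 0.2657, 0.0279]
tool_rot: [3.141, -0.0, 1.75]
wrist_force: [0.2, -0.5, -0.0]
width: 0.555
time: 25.13
eef_pos: [0.5916, 0.2655, 0.0278]
tool_rot: [-3.141, 0.0, 1.749]
wrist_force: [-0.4, -0.9, 1.1]
width: 0.499
```

```bash
python3 -m pendant '[0,0,-1,0,0,0,1,0,0,-2.5,0,0,0,1,0,0,-5,0,0,0,1,0,0,-8,0,0,0,1,0,0,-11,0,0,0,1,0,0,-13,0,0,0,1,0,0,-13,0,0,0,1]'; python3 -c "
from h import *
rel((.4635,.146,.158),100)"
```

```text
time: 25.72
eef_pos: [0.5942, 0.2673, 0.164]
tool_rot: [3.131, -0.004, 1.75]
wrist_force: [0.5, 1.4, -0.9]
width: 0.498
tcp [0.5942 0.2673 0.164 ] yaw 100.29 -> shift [ -9.6  -15.04   0.41] turn [ 0.6  -0.22  0.29] W 0.498
```

```bash
python3 -m pendant '[-1,-1.5,0,0,0,0,1,-2.7,-4.2,0,0,0,0,1,-4.5,-7,0,0,0,0,1,-6.3,-9.8,0,0,0,0,1,-8,-12.5,0,0,0,0,1,-9.2,-14.4,0,0,0,0,1,-9.6,-15,0,0,0,0,1,-9.6,-15,0,0,0,0,1]'; python3 -m pendant '[0,0,0,0,0,0,1,0,0,0,0,0,0,1]';python3 -c "
from h import *
T=tcp();rel((.4635,.146,.05),100)
im=read_camera('wrist');cv2.imwrite('pics/w21.png',im);np.save('pics/w21.npy',T);im=read_camera('scene');p=project('scene',T[:3,3])[0];crop(im,p,45,'pics/s21.png',8)"
```

```text
time: 26.38
eef_pos: [0.4593, 0.1432, 0.1574]
tool_rot: [-3.14, 0.0, 1.749]
wrist_force: [-0.5, 0.9, -1.0]
width: 0.498
time: 26.55
eef_pos: [0.4621, 0.1454, 0.1576]
tool_rot: [3.141, -0.0, 1.75]
wrist_force: [0.1, 0.3, -1.8]
width: 0.505
tcp [0.4621 0.1454 0.1576] yaw 100.26 -> shift [ 0.03  0.14 10.76] turn [ 0.05 -0.02  0.26] W 0.505
```

View pics/w21.png

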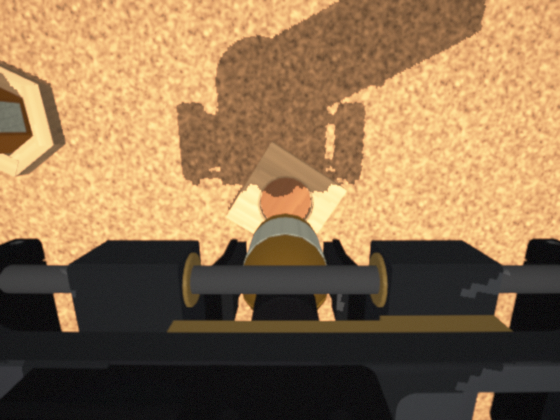

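View pics/s21.png

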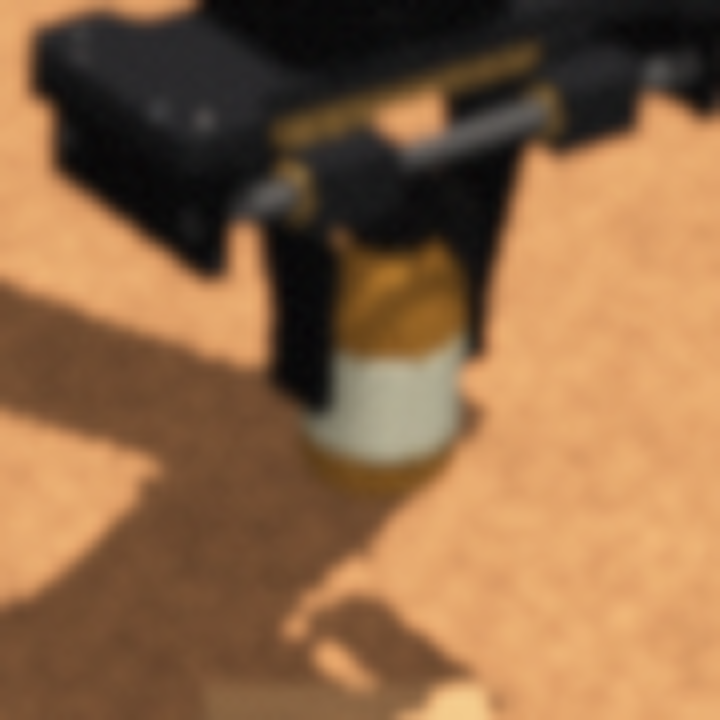

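```bash
python3 -c "
from h import *
T=np.load('pics/w21.npy');P=campose('wrist',T);iT=np.linalg.inv(T)
crop(cv2.imread('pics/w21.png'),(286,210),40,'pics/w21c.png',9)
for c in range(0,1):
  for n,p,z,off in (('rec far',(286,178),.018,27),('recL',(260,203),.018,0),('recR',(313,203),.018,0),('bot far',(286,213),.13,22),('botL',(249,238),.13,0)):
    X=plane('wrist',p,z,P)[0];print(n,((iT@np.r_[X,1])[:2]*1e3+[0,off]).round(1))
"
```

```text
rec far [3.1 0.9]
recL [-23.5  -0.4]
recR [30.8 -0.4]
bot far [2.4 2.1]
botL [-22.2  -2.8]
```

View pics/w21c.png

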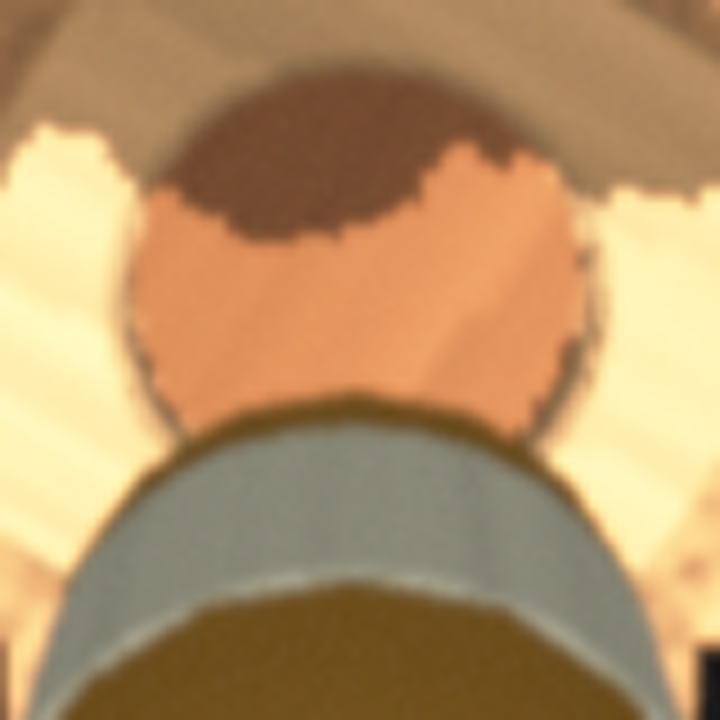

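```bash
python3 -m pendant '[0.06,-0.1,2,0,0,0,1,0.06,-0.1,4.5,0,0,0,1,0.06,-0.1,7,0,0,0,1,0.06,-0.1,9,0,0,0,1,0.06,-0.1,10.2,0,0,0,1,0.06,-0.1,10.4,0,0,0,1,0.06,-0.1,10.4,0,0,0,1]';python3 -c "
from h import *
T=tcp();rel((.4635,.146,.036),100)
im=read_camera('wrist');cv2.imwrite('pics/w22.png',im);np.save('pics/w22.npy',T);crop(im,(286,210),50,'pics/w22c.png',7);im=read_camera('scene');p=project('scene',T[:3,3])[0];crop(im,p,40,'pics/s22.png',8)"
```

```text
time: 27.23
eef_pos: [0.4601, 0.1452, 0.0528]
tool_rot: [-3.14, 0.001, 1.75]
wrist_force: [0.2, -0.2, -1.4]
width: 0.503
tcp [0.4601 0.1452 0.0528] yaw 100.26 -> shift [0.02 0.35 1.68] turn [-0.11  0.06  0.26] W 0.503
```

View pics/w22c.png

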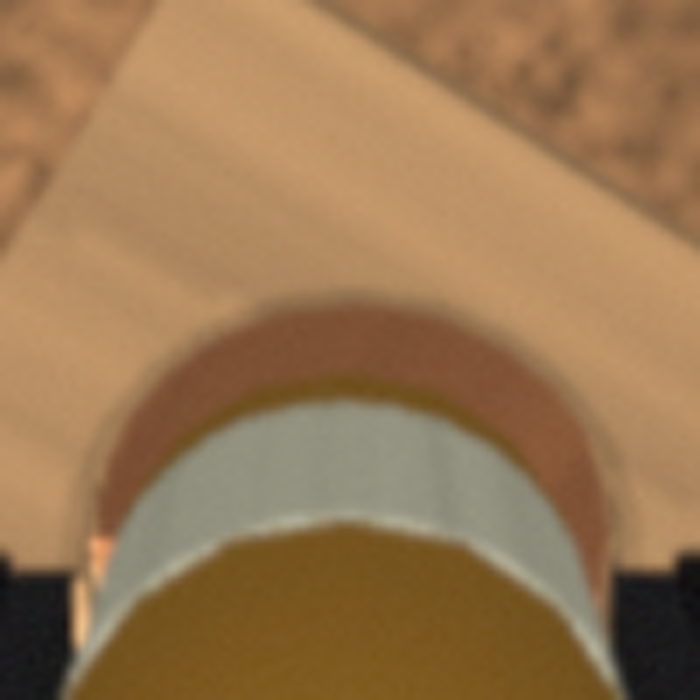

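View pics/s22.png

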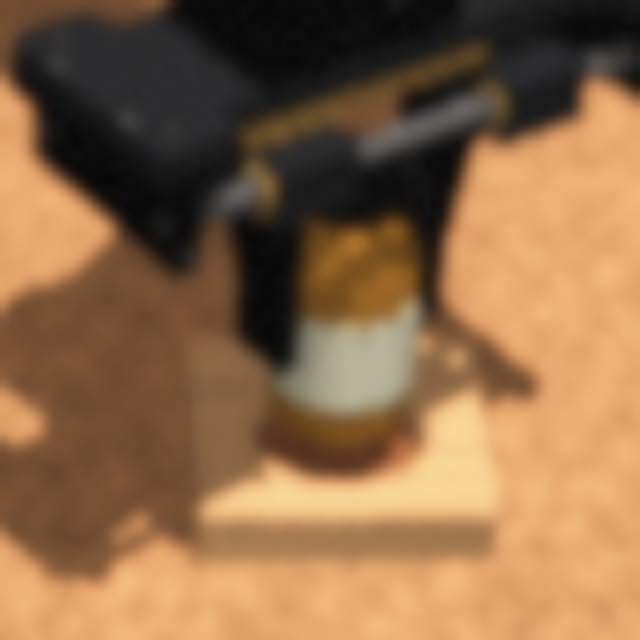

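```bash
python3 -c "
from h import *
T=np.load('pics/w22.npy');P=campose('wrist',T);iT=np.linalg.inv(T)
f=lambda p:(236+p[0]/7-.4,160+p[1]/7-.4)
zb=T[2,3]-.0278
for n,p,z,off in (('rec far',(350,293),.018,27),('recL',(85,510),.018,0),('recR',(618,510),.018,0),('bot far',(348,375),zb,22)):
    X=plane('wrist',f(p),z,P)[0];print(n,((iT@np.r_[X,1])[:2]*1e3+[0,off]).round(1))
"
```

```text
rec far [2.2 1.1]
recL [-23.8  -4.2]
recR [28.4 -4.1]
bot far [1.9 2.3]
```

```bash
python3 -m pendant '[0,-0.08,0.4,0,0,0,1,0,-0.08,0.8,0,0,0,1,0,-0.08,1.1,0,0,0,1,0,-0.08,1.4,0,0,0,1,0,-0.08,1.5,0,0,0,1,0,-0.08,1.5,0,0,0,1]';python3 -m pendant '[0,0,0.1,0,0,0,1,0,0,0.1,0,0,0,1]';python3 -m pendant '[0,0,0.1,0,0,0,1,0,0,0.1,0,0,0,1]'
```

```text
time: 27.83
eef_pos: [0.459, 0.1447, 0.0384]
tool_rot: [-3.141, 0.0, 1.749]
wrist_force: [0.1, -0.1, -1.0]
width: 0.499
time: 28.0
eef_pos: [0.4592, 0.1448, 0.0376]
tool_rot: [-3.142, 0.0, 1.749]
wrist_force: [-0.3, 0.6, -1.9]
width: 0.502
time: 28.17
eef_pos: [0.4592, 0.1448, 0.0366]
tool_rot: [-3.142, 0.0, 1.749]
wrist_force: [0.8, 0.5, -1.9]
width: 0.503
```

```bash
python3 -m pendant '[0,0,0.05,0,0,0,1,0,0,0.1,0,0,0,1,0,0,0.1,0,0,0,1]';python3 -m pendant '[0,0,0.05,0,0,0,1,0,0,0.1,0,0,0,1]'; python3 -m pendant '[0,0,0,0,0,0,1]'
```

```text
time: 28.42
eef_pos: [0.4593, 0.1449, 0.0357]
tool_rot: [3.141, -0.0, 1.749]
wrist_force: [-0.3, -0.7, -0.8]
width: 0.501
time: 28.58
eef_pos: [0.4593, 0.1449, 0.0356]
tool_rot: [3.141, 0.0, 1.75]
wrist_force: [-4.5, 0.0, 11.9]
width: 0.5
time: 28.67
eef_pos: [0.4593, 0.1449, 0.0357]
tool_rot: [3.141, 0.0, 1.75]
wrist_force: [-2.5, -0.3, 7.9]
width: 0.502
```

Contact at the floor (z stopped at .0356). I back off 1 mm of preload and release.

```bash
python3 -m pendant '[0,0,-0.07,0,0,0,1,0,0,-0.1,0,0,0,1]'; python3 -m pendant '[0,0,0,0,0,0,0,0,0,0,0,0,0,-0.2,0,0,0,0,0,0,-0.5,0,0,0,0,0,0,-1,0,0,0,0,0,0,-1,0,0,0,0,0,0,-1,0,0,0,0,0,0,-1]'; python3 -m pendant '[0,0,0,0,0,0,-1,0,0,0,0,0,0,-1]';python3 -c "
from h import *
im=read_camera('wrist');crop(im,(286,210),50,'pics/w23c.png',7);im=read_camera('scene');cv2.imwrite('pics/s23.png',im)"
```

```text
time: 28.83
eef_pos: [0.4592, 0.1449, 0.0358]
tool_rot: [3.141, -0.0, 1.749]
wrist_force: [-0.3, 0.6, -1.2]
width: 0.502
time: 29.42
eef_pos: [0.4592, 0.1448, 0.0357]
tool_rot: [3.142, 0.0, 1.749]
wrist_force: [0.0, -0.5, 0.9]
width: 0.872
time: 29.58
eef_pos: [0.4592, 0.1448, 0.0357]
tool_rot: [-3.142, 0.0, 1.749]
wrist_force: [0.4, 0.7, 0.1]
width: 0.97
```

View pics/w23c.png

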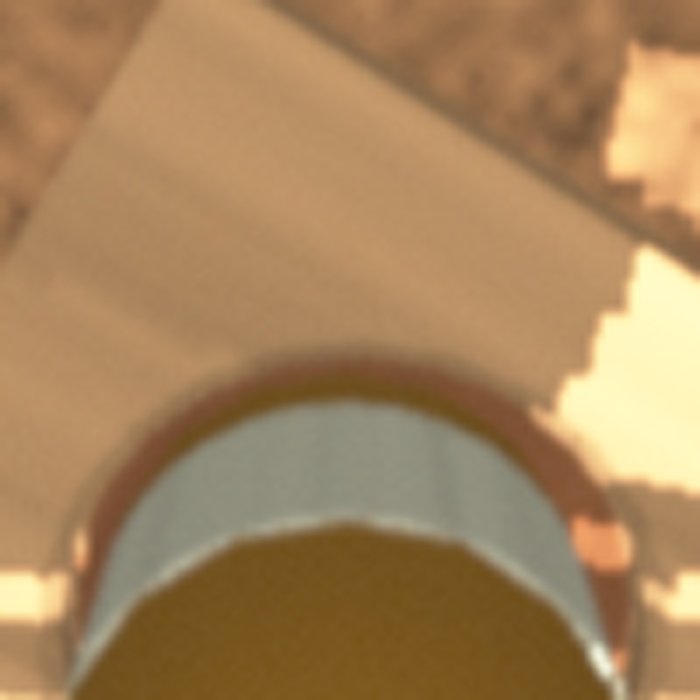

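View pics/s23.png

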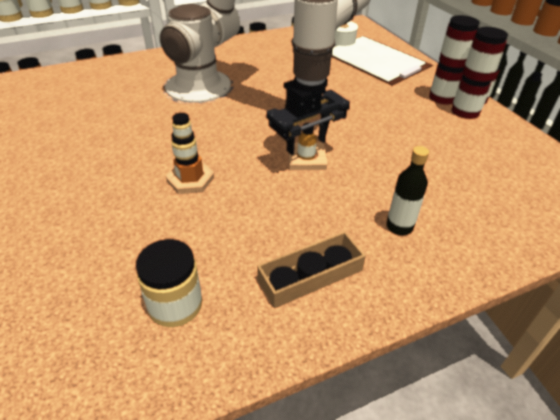

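Bottle sits in the recess, and the stack is upright at (183,150). I'll retreat straight up and check everything.

```bash
python3 -m pendant '[0,0,-1,0,0,0,-1,0,0,-3,0,0,0,-1,0,0,-6,0,0,0,-1,0,0,-10,0,0,0,-1,0,0,-14,0,0,0,-1,0,0,-17,0,0,0,-1,0,0,-18,0,0,0,-1,0,0,-18,0,0,0,-1]'; python3 -m pendant '[0,-2,0,0,0,0,-1,0,2,0,0,0,0,-1,0,5,0,0,0,0,-1,0,8,0,0,0,0,-1,0,8,0,0,0,0,-1,0,8,0,0,0,0,-1]';python3 -c "
from h import *
T=tcp();print(T[:3,3]);np.save('pics/w24.npy',T)
im=read_camera('wrist');cv2.imwrite('pics/w24.png',im);im=read_camera('top');cv2.imwrite('pics/t24.png',im)
s=read_camera('scene');a=[cv2.resize(s[y-36:y+36,x-36:x+36],(400,400),interpolation=cv2.INTER_CUBIC) for x,y in ((186,155),(307,145))];cv2.imwrite('pics/s24.png',np.hstack(a))"
```

```text
time: 30.35
eef_pos: [0.4606, 0.1457, 0.2189]
tool_rot: [3.135, -0.003, 1.75]
wrist_force: [0.6, 0.6, -0.2]
width: 0.998
time: 30.85
eef_pos: [0.5376, 0.1587, 0.2123]
tool_rot: [-3.136, 0.001, 1.748]
wrist_force: [0.1, -0.4, -0.7]
width: 0.998
[0.53764184 0.15867951 0.21231115]
```

View pics/s24.png

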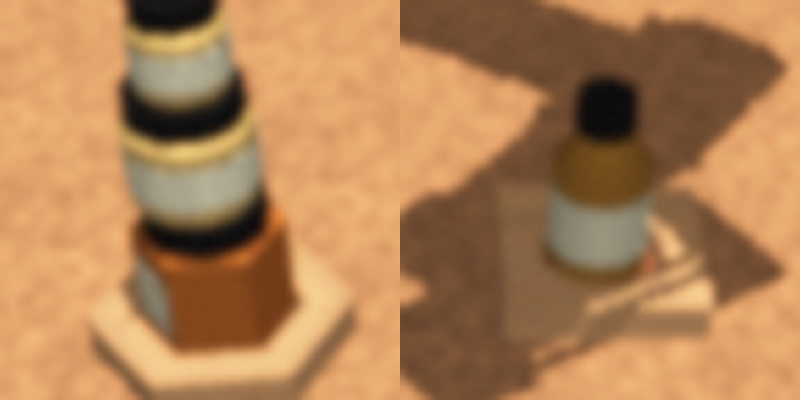

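View pics/t24.png

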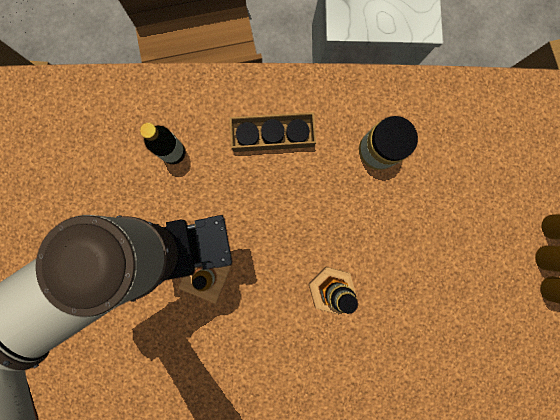

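View pics/w24.png

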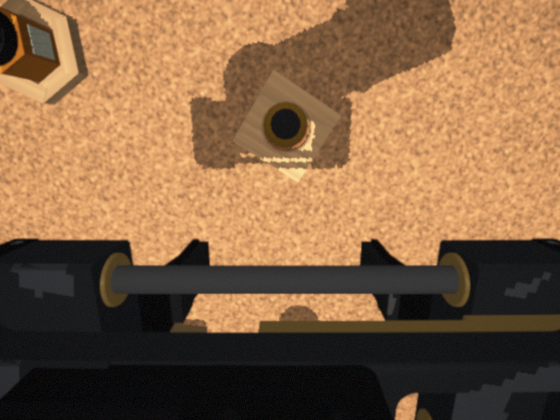

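```bash
python3 -c "
from h import *
t=cv2.imread('pics/t24.png');crop(t,(340,296),24,'pics/t24c.png',12)
for n,q,z in (('stack',(.4297,-.1445),.174),('small lid',(.4297,-.1445),.13)): print(n,(project('top',[*q,z])[0]-[316,272])*12)
for p,z in (((205,277),.018),): pass
b=cv2.imread('pics/t24.png');a0=cv2.imread('pics/top0.png')
for nm,(x,y,w,h) in dict(oil=(135,115,60,60),tray=(225,105,95,55),big=(355,110,70,65)).items():
    d=cv2.absdiff(a0[y:y+h,x:x+w],b[y:y+h,x:x+w]).max(2);print(nm,(d>40).sum())"
```

```text
stack [384.7033326 380.8290314]
small lid [325.85335329 330.23290536]
oil 0
tray 0
big 0
```

View pics/t24c.png

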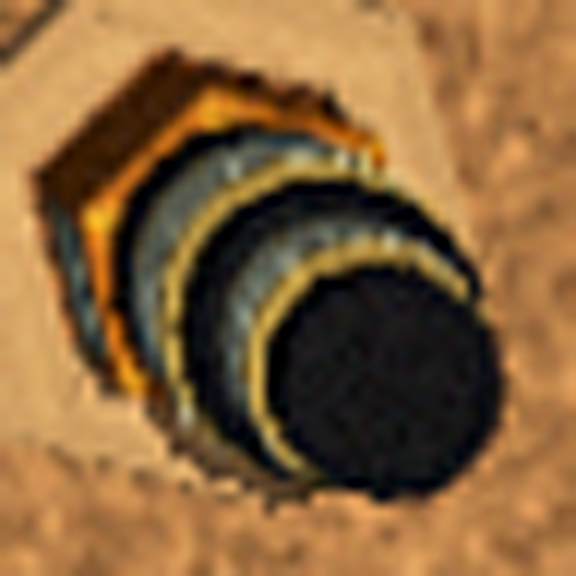

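```bash
python3 -c "
from cell import *
print(finish_job())"
```

```text
the job is handed in; nothing more can be done
None
```

The display is set up and the job is handed in at about 31 s. The hexagonal jar went into its recess first. The wide jar then went on its lid, the small jar on top of that, and the little bottle last into the round recess. Each piece was lowered until I felt or saw it touch, then let go.

**Last checks**
- **Stack:** the top camera put the small jar's lid within about 1 mm of where a centred stack should be. The stack looked upright in the scene view.
- **Bottle:** it stopped at floor height when lowered. The last wrist picture put it about 2–3 mm off the recess centre by eye, inside the 8 mm limit.
- **Bystanders:** comparing top pictures from before and after showed no change at the oil bottle, the tray or the big jar.
- **Robot:** the gripper was open and well clear of everything at hand-in.

**What did not go cleanly**
- **Small jar grasp:** the fingers had not quite closed when I started the lift, so the jar was held about 1 cm lower than planned and a few millimetres off centre. I allowed for this when placing it.
- **Camera disagreement:** the wrist and top cameras differed by 2–4 mm, so I aligned each piece relative to its target in the same wrist picture.

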